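Clamp a blade blank in the bench thickness gauge by its ratchet

ROBOT

A 6-joint arm with a two-finger parallel gripper is mounted at the origin on the work surface. World frame = base frame: x ahead of the robot, y to its left, z up, the work surface at z = 0. Lengths are in m, angles in rad, forces in N, time in s.
With the tool pointing down it reaches from about 0.275 to 0.725 m from the base axis. Payload 15.9 kg.
Tool frame: the origin (TCP) lies midway between the tips of the shut fingers; the grasp point (between the pads) lies 19 mm behind it; y points along the fingers, x is the direction in which the jaws open and shut, and the axes are right-handed (so a half turn about y gives the same grasp; the last joint's range is limited). The gripper opens to 85 mm and grips with 20 to 120 N. Pads are 22 mm wide; open, the fingers measure 114 mm over their backs; the gripper's body (76 mm by 85 mm) begins 54 mm behind the grasp point. The pads swing forward as they close: fully open they stand 13 mm farther back than shut.
Start: joints at [0, 0.213, -0.034, 1.323, 0, 1.571], TCP at [0.5, -0, 0.231] pointing down, gripper open.
Joint ranges: [-2.98, 2.98], [-0.74, 1.72], [-1.14, 1.35], [-2.1, 2.04], [-1.57, 1.44], [-3.14, 3.14]. Speed limits (rad/s): [1.89, 1.89, 2.39, 2.57, 3.14, 3.14].

INTERFACE

Orientations are given as a unit quaternion [x, y, z, w].
In Python, from station import arm gives the robot as it stands.
- The arm moves only by the tool step_arm, never from a script. Its argument "commands" is a list of rows, each a list of 5 numbers: the finger opening in mm, from 0 to 85.4, then the shift along the tool's x, y, z in mm, then the turn about the tool's y in rad. A call has 1 to 10 rows; each row shifts and turns the commanded pose from where the row before left it, along the tool's axes as they then stand; what a row does not reach is not made up. A row lasts 1/10 s, in which the tool goes at most 50 mm and 8.59 degrees, less where a joint would pass 70% of its speed; a pose out of reach is approached as far as the arm can. A call is refused whole if a number of a shift passes 50 or a number of a turn 0.15, either way. A call with a gripper value outside its range is refused whole. The fingers move at their own pace and stop on an object; "newtons" is the grip in N (left out, the last holds). Time passes only in rows, so rows that do not move let the fingers close. It gives the time, the measured TCP pose, the force and the opening at its end, in the units of the state.
- arm.state(): the state, without advancing time (a new reading comes with each control period).
- arm.get_image(name): name is "scene" or "side" or "wrist"; returns the picture (480x640x3 uint8, blue, green, red); there is no depth.
- arm.camera_model(name): a dict with "vfov" (degrees; the focal length in pixels is half the picture's height over the tangent of half this angle, whatever the lens; pixels are square), "cx", "cy" (the principal point, pixels), "origin" and "rotation" of the camera in the world; the wrist camera has in their place "tool_from_camera" (4x4, takes a point from camera to tool coordinates, whose origin is the TCP and whose axes are the tool frame's). Camera axes: x right, y up, looking along -z (the intrinsics and any distortion apply to the point x, -y, -z); pixel columns grow to the right and rows downward; lengths in m; the calibration is good to about 2 mm. A picture is of the moment at which its call begins: read the wrist's pose just before it. camera_model takes no time and is no camera call.
- arm.job_done(): hands the job in, once; it reports no verdict.
The state is a dict: "time": time; "joint_pos": joint angles; "qd": joint speeds; "joint_efforts": joint torques, N m; "eef_pos": TCP position; "tool_rot": TCP orientation; "wrist_force": force on the tool from outside, world axes, zero at the start; "ft_torque": the same for the moment, N m; "width": finger opening in m.
Only numpy, scipy, OpenCV 4.12 (cv2) and the standard library are available. Lean on these libraries where they do the work, as an engineer would, in place of code of your own. Each camera call takes 0.05 s, during which the arm holds its last target.

TASK

Measure the blade blank: take it off the wooden block, lay it on the gauge's rest with its square tang end under the spindle and slide it in until that end butts squarely against the stop, pressing it home only lightly before letting go. Then turn the knurled ratchet cap clockwise until the spindle clamps the blank and the ratchet slips, let it slip through about a quarter turn (no more than 120 degrees in all), and let go, leaving the blank clamped. Never force the spindle down by turning the thimble under the cap, and leave the other things on the bench alone.

Things in the scene. Friction and masses are not known exactly. Their poses are not given: they have to be found in the camera images.
- blank_mid (a point): Middle (half-way up) of the loose steel blade blank's bar: 28 mm wide (x), 140 mm long (y), lying flat, z up, 180 g; thickness 5 to 7 mm, to be found by the gauge. The +y end has a blunt point 14 mm longer; the -y end is the square tang end. Grasp it across its width about 45 mm from the middle on the pointed side: free beneath there, on the block and on the gauge.
- tang_end (a point): Centre of the blank's square tang end face, half-way up; same axes as blank_mid, 70 mm from it.
- block: Fixed wooden block 50 x 50 mm, 30 mm high, origin under its centre; the blank lies on it at the start, its middle within 9 mm of the block's, parallel within 0.1 rad, both ends overhanging.
- anvil (a point): Fixed bench thickness gauge: point on its flat rest, 45 mm above the bench, on the vertical axis of spindle and cap. x is across, +y out of the throat (the blank goes in towards -y). Rest: 50 mm wide, from y = -18 (stop) to +67 mm; it carries the seated blank unaided. Head: 40 mm wide, 75 to 107 mm above the bench, to y = +18 mm. Base 90 x 160 mm, 14 mm high.
- stop_face (a point): Point on the face of the upright stop that looks to +y, 18 mm from the spindle axis and 3 mm above the rest; axes as anvil. The stop is 44 mm wide and 18 mm high.
- stop: The stop plate itself (rigid); its origin is the gauge's origin: on the bench, under the spindle axis.
- cap_mid (a point): Middle of the ratchet cap, on its axis, 166 mm above the bench, axes as anvil (does not turn). Cap: knurled steel cylinder 18 mm across, 144 to 186 mm above the bench; grip it from above with fingertips above 146 mm. Under it the smooth thimble, 32 mm across, 109 to 141 mm up. Neither rises nor sinks. Keep clear of the thimble's pointer.
- spindle: Vertical measuring spindle, steel pin 10 mm across; origin at the centre of its flat lower end, 10.5 to 14 mm above the rest at the start. It sinks 2.5 mm per rad of thimble; through the ratchet it presses with at most 18 N, and keeps 12 N when let go. The thimble (turns at 0.03 N m) has a 5 mm wide pointer, 131 mm above the bench, 44 mm out from the axis, that turns with it.
- ratchet (a joint): Slip of the ratchet inside the cap, rad: 0 at the start; grows only when the cap is turned clockwise (seen from above) while the clamped part holds the thimble; slips at 0.075 N m. The cap drives through a single pin with lost motion: it first turns freely through 0 to 1.8 rad, unknown, then takes the thimble along. Anticlockwise it frees again, then backs the thimble off.
- screwdriver: Loose screwdriver on the bench; leave alone.
- disc: Loose grinding disc 100 mm across, 16 mm thick, flat on the bench; leave alone.
- tub: Loose grey plastic tub, 80 mm across, 60 mm high; leave alone.
Not all that is in view belongs to the job. Of the things that look like the part that bears anvil, the larger one is meant. Of the things that look like the part that bears blank_mid, the smaller one is meant.

How it is judged:
By the outcome, as a careful person would: the job done as asked, in the order asked, and still so for the second after the job is handed in, with the robot touching nothing.
It also fails if it takes over 72 s, if anything falls off the work surface, if the arm or the gripper's body presses on something with over 40 N, if the wrist force passes 120 N, or if a joint passes its speed limit or range.

## Working session

There is one attempt and no reset: what is moved stays moved. The work goes in short steps, Python scripts to look and compute and a tool call to move; the robot and the scene stay as the last step left them, time stands still between calls to the robot, and variables do not carry over. Pictures are saved under pics/ and viewed, and the job is handed in when it is done.

Besides the shell and the picture viewer there is one more tool, called after "Call:" by a JSON object that holds its "api" and its "payload". step_arm: Moves the arm, as the interface text tells. Its arguments: {"type":"object","properties":{"commands":{"type":"array"},"newtons":{"type":"number"}},"required":["commands"]}

```bash
mkdir -p pics; ls
python3 - <<'E'
from station import arm
import cv2, json
print(arm.state())
for n in ("scene","side","wrist"):
    m=arm.camera_model(n); print(n,m)
    cv2.imwrite(f"pics/{n}0.png",arm.get_image(n))
E
```

```text
pics
{'time': 0.0, 'joint_pos': array([ 1.45326444e-05,  2.13382278e-01, -3.50471897e-02,  1.32348006e+00,
       -1.46429563e-05,  1.57079199e+00]), 'qd': array([ 0.00105928,  0.00120854, -0.00039266,  0.0004744 ,  0.00081493,
       -0.00163552]), 'joint_efforts': array([-1.43474466e-03, -6.86183596e+01,  4.87125492e+01,  1.75234705e-02,
       -1.83502889e-04, -7.31988712e-05]), 'eef_pos': array([4.99673025e-01, 2.64025341e-06, 2.30807826e-01]), 'tool_rot': array([ 7.07111851e-01, -3.86903850e-04, -4.00251371e-04, -7.07101493e-01]), 'wrist_force': array([0.21093224, 0.01106976, 0.93691191]), 'ft_torque': array([ 0.04073344, -0.03939654,  0.01360077]), 'width': 0.08571300790449378}
scene {'vfov': 50.31356074501592, 'cx': 317.90426114114535, 'cy': 245.22769707034308, 'origin': array([1.07700024, 0.58483985, 0.76503664]), 'rotation': array([0.15103725, 0.39800629, 0.85217107, 0.3042749 ])}
side {'vfov': 55.26376147381254, 'cx': 319.87167360090865, 'cy': 238.7934615761084, 'origin': array([ 0.09640882, -0.46724023,  0.74667587]), 'rotation': array([ 0.3691099 , -0.1462861 , -0.35733   ,  0.84538366])}
wrist {'vfov': 67.79853847959467, 'cx': 313.33680959904643, 'cy': 232.9048471326681, 'tool_from_camera': array([[ 9.99999122e-01,  1.20174987e-04,  1.31936247e-03,
         4.66842672e-04],
       [ 1.23264436e-03,  2.80582975e-01, -9.59828982e-01,
        -1.42896134e-01],
       [-4.85538082e-04,  9.59829766e-01,  2.80582581e-01,
         7.10289735e-02],
       [ 0.00000000e+00,  0.00000000e+00,  0.00000000e+00,
         1.00000000e+00]])}
```

View pics/scene0.png

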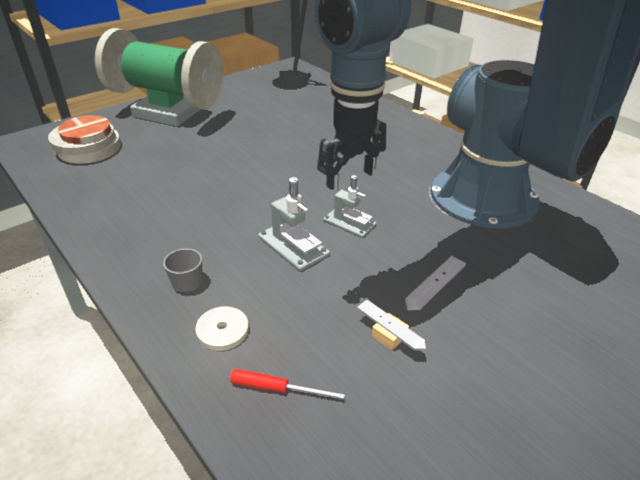

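View pics/side0.png

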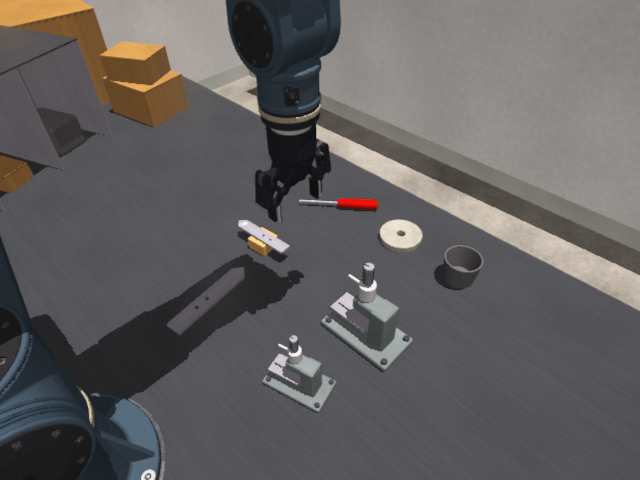

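View pics/wrist0.png

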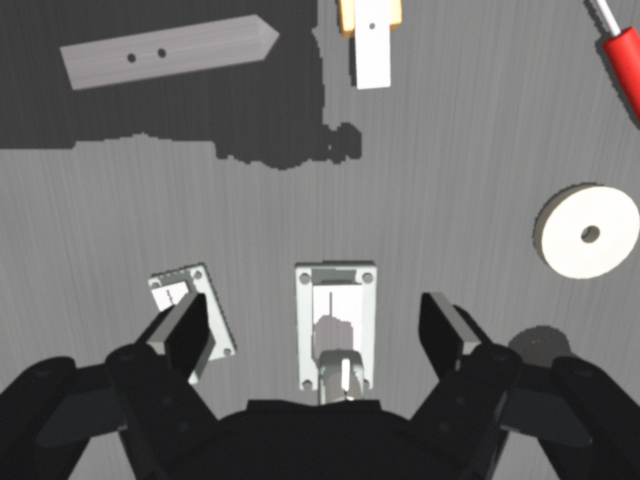

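The three views show the large gauge almost under the tool, with its throat opening to world +y. The blank is on the block further out in +y, and there are decoys: a smaller gauge, and a second blank lying in shadow. Next I'll write helpers and zoom in.

```bash
cat > h.py <<'E'
import numpy as np, cv2
from scipy.spatial.transform import Rotation as R
from station import arm
def cam(n,st=None):
    m=arm.camera_model(n); f=240/np.tan(np.radians(m['vfov'])/2)
    if n=='wrist':
        T=np.eye(4);T[:3,:3]=R.from_quat(st['tool_rot']).as_matrix();T[:3,3]=st['eef_pos'];T=T@m['tool_from_camera']
        return f,m['cx'],m['cy'],T[:3,3],T[:3,:3]
    return f,m['cx'],m['cy'],np.array(m['origin']),R.from_quat(m['rotation']).as_matrix()
def proj(c,p):
    f,cx,cy,o,Rm=c; q=(np.atleast_2d(p)-o)@Rm; return np.c_[cx+f*q[:,0]/-q[:,2],cy+f*q[:,1]/q[:,2]]
def ray(c,uv):
    f,cx,cy,o,Rm=c; u=np.atleast_2d(uv); d=np.c_[(u[:,0]-cx)/f,-(u[:,1]-cy)/f,-np.ones(len(u))]@Rm.T; return o,d/np.linalg.norm(d,axis=1,keepdims=True)
def onz(c,uv,z):
    o,d=ray(c,uv); return o+d*((z-o[2])/d[:,2])[:,None]
def tri(cs,uvs):
    A=np.zeros((3,3));b=np.zeros(3)
    L=[]
    for c,uv in zip(cs,uvs):
        o,d=ray(c,uv);d=d[0];P=np.eye(3)-np.outer(d,d);A+=P;b+=P@o;L.append((o,P))
    x=np.linalg.solve(A,b);return x,[np.linalg.norm(P@(x-o))*1000 for o,P in L]
E
python3 - <<'E'
import cv2
for n,(x,y,w,h),k in (("scene",(340,280,110,90),7),("scene",(240,160,150,115),5),("side",(310,250,110,120),5),("side",(220,205,90,60),8),("wrist",(280,250,120,160),4),("wrist",(320,0,110,100),6)):
    im=cv2.imread(f"pics/{n}0.png")[y:y+h,x:x+w]; im=cv2.resize(im,None,fx=k,fy=k,interpolation=cv2.INTER_NEAREST)
    cv2.imwrite(f"pics/{n}z_{x}.png",im); print(im.shape)
E
```

```text
(630, 770, 3)
(575, 750, 3)
(600, 550, 3)
(480, 720, 3)
(640, 480, 3)
(600, 660, 3)
```

View pics/scenez_340.png

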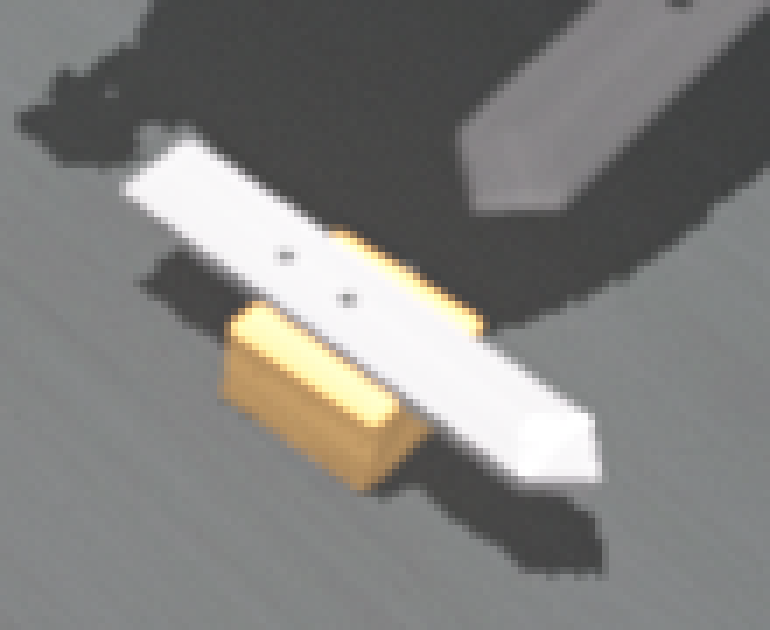

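View pics/scenez_240.png

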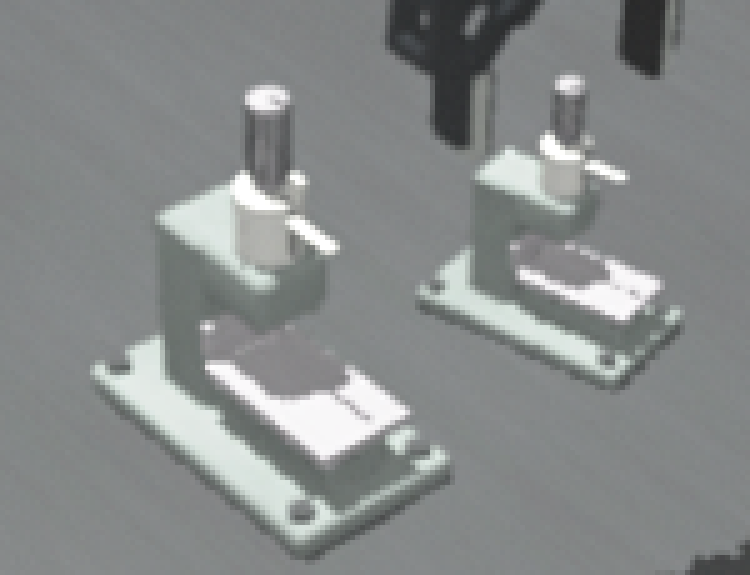

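View pics/sidez_310.png

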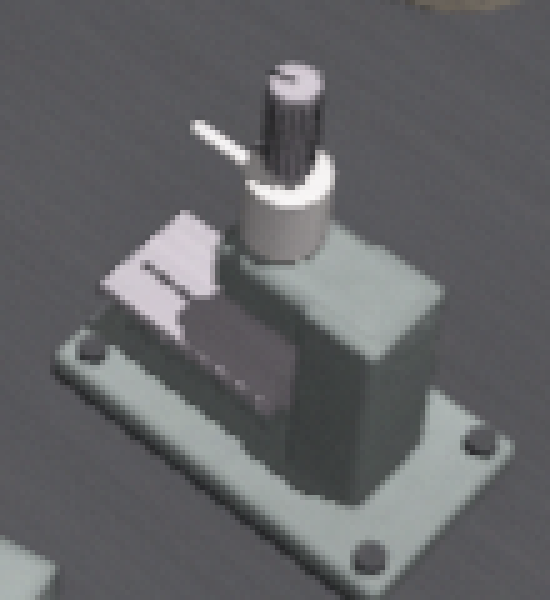

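View pics/sidez_220.png

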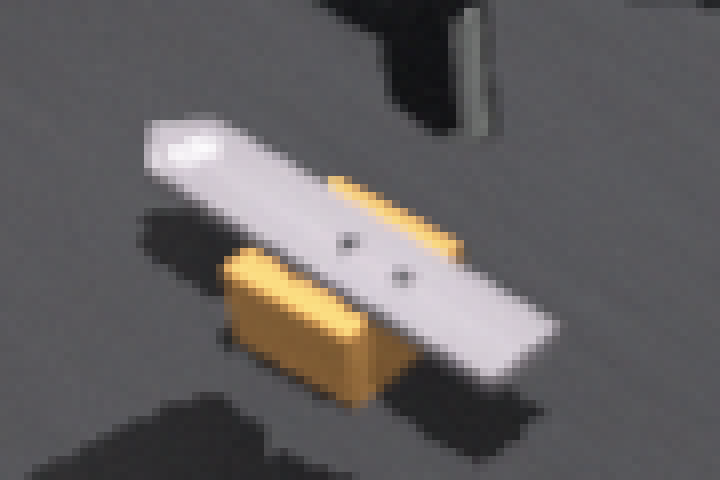

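View pics/wristz_280.png

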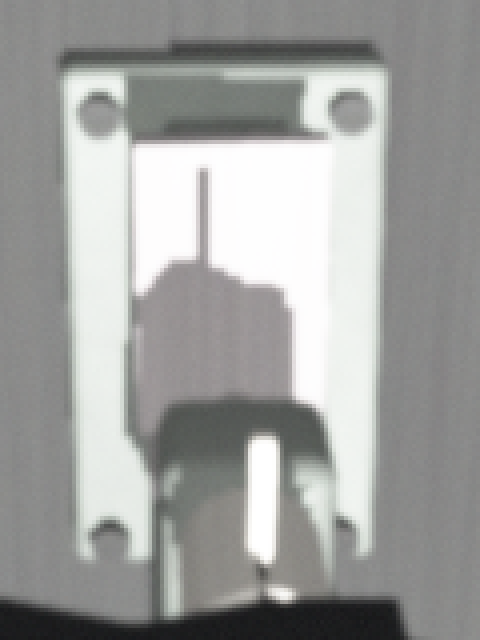

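View pics/wristz_320.png

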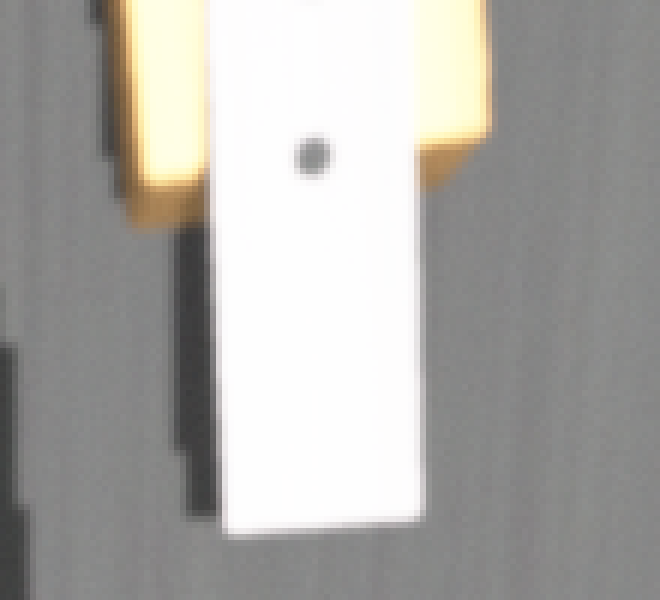

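Run:
```python
from h import *
st=arm.state(); S,D,W=cam('scene'),cam('side'),cam('wrist',st)
np.set_printoptions(precision=4,suppress=True)
s=lambda x,y:(240+(x+.5)/5-.5,160+(y+.5)/5-.5)
d=lambda x,y:(310+(x+.5)/5-.5,250+(y+.5)/5-.5)
w=lambda x,y:(280+(x+.5)/4-.5,250+(y+.5)/4-.5)
print('captop',onz(S,s(269,97),.186),onz(D,d(295,81),.186),tri([S,D],[s(269,97),d(295,81)]))
print('rest wrist far L,R',onz(W,[w(132,138),w(331,138)],.045))
print('rest scene corners far -x? ',onz(S,[s(412,410),s(322,460)],.045))
print('rest side',onz(D,[d(187,211),d(100,286)],.045))
print('base wrist',onz(W,[w(65,68),w(388,68),w(80,560),w(372,558)],.014))
print('base scene',onz(S,[s(92,366),s(300,548),s(452,468)],.014))
print('base side',onz(D,[d(55,352),d(375,597),d(514,447)],.014))
q=lambda x,y:(340+(x+.5)/7-.5,280+(y+.5)/7-.5)
e=lambda x,y:(220+(x+.5)/8-.5,205+(y+.5)/8-.5)
v=lambda x,y:(320+(x+.5)/6-.5,0+(y+.5)/6-.5)
print('blank scene tang',onz(S,[q(122,188),q(195,140)],.036),'shoulder',onz(S,[q(517,478),q(592,410)],.036),'tip',onz(S,[q(600,450)],.036),'holes',onz(S,[q(284,255),q(347,298)],.036))
print('blank side tang',onz(D,[e(490,382),e(556,322)],.036),'sh',onz(D,[e(150,175),e(228,122)],.036),'holes',onz(D,[e(403,277),e(348,243)],.036))
print('blank wrist tang',onz(W,[v(225,535),v(424,518)],.036),'hole',onz(W,[v(313,156)],.036))
```

```text
captop [[ 0.5239 -0.1481  0.186 ]] [[ 0.5242 -0.1474  0.186 ]] (array([ 0.5241, -0.1477,  0.1863]), [np.float64(0.11716717692310855), np.float64(0.11716717692289236)])
rest wrist far L,R [[ 0.4989 -0.0785  0.045 ]
 [ 0.5487 -0.0785  0.045 ]]
rest scene corners far -x?  [[ 0.4975 -0.0815  0.045 ]
 [ 0.5503 -0.0796  0.045 ]]
rest side [[ 0.5478 -0.0819  0.045 ]
 [ 0.4966 -0.083   0.045 ]]
base wrist [[ 0.4807 -0.0721  0.014 ]
 [ 0.5678 -0.0721  0.014 ]
 [ 0.4829 -0.2308  0.014 ]
 [ 0.5708 -0.23    0.014 ]]
base scene [[ 0.5698 -0.2301  0.014 ]
 [ 0.572  -0.0678  0.014 ]
 [ 0.4851 -0.0671  0.014 ]]
base side [[ 0.4785 -0.0758  0.014 ]
 [ 0.481  -0.2338  0.014 ]
 [ 0.5671 -0.2315  0.014 ]]
blank scene tang [[0.566  0.1067 0.036 ]
 [0.537  0.106  0.036 ]] shoulder [[0.5567 0.2459 0.036 ]
 [0.5243 0.2431 0.036 ]] tip [[0.5329 0.2533 0.036 ]] holes [[0.5485 0.1531 0.036 ]
 [0.5464 0.175  0.036 ]]
blank side tang [[0.5367 0.1038 0.036 ]
 [0.5654 0.1081 0.036 ]] sh [[0.5253 0.24   0.036 ]
 [0.5561 0.242  0.036 ]] holes [[0.5479 0.1531 0.036 ]
 [0.5463 0.1754 0.036 ]]
blank wrist tang [[0.5382 0.1046 0.036 ]
 [0.5673 0.1069 0.036 ]] hole [[0.5489 0.1542 0.036 ]]
```

Call:
{"api": "step_arm", "payload": {"commands": [[60, 7, 18, 37, 0], [60, 7, 18, 37, 0], [60, 7, 18, 37, 0], [60, 7, 18, 37, 0], [60, 7, 18, 37, 0], [60, 8, 18, 36, -0.08], [60, 0, 0, 0, 0], [60, 0, 0, 0, 0]], "newtons": 50}}

```text
time: 0.95
eef_pos: [0.5424, 0.2214, 0.1225]
tool_rot: [0.707, 0.028, -0.029, -0.706]
wrist_force: [0.4, -0.5, 0.3]
width: 0.0599
```

Run:
```python
from h import *
st=arm.state();print(st); 
im=arm.get_image('wrist');cv2.imwrite('pics/w1.png',im)
W=cam('wrist',st)
y=-.082;c=np.array([.5462,.176,.036]);
P=np.array([[-14,-70],[14,-70],[14,70],[0,84],[-14,70],[0,45],[0,0]])/1000
P=np.array([[a*np.cos(y)+b*np.sin(y),-a*np.sin(y)+b*np.cos(y),0] for a,b in P])+c
uv=proj(W,P)
for u in uv: cv2.drawMarker(im,(int(round(u[0])),int(round(u[1]))),(0,0,255),0,9)
cv2.imwrite('pics/w1m.png',im);print(uv)
```

```text
{'time': 0.95, 'joint_pos': array([ 3.87557862e-01,  4.30384100e-01, -9.48865018e-03,  1.13262884e+00,
       -2.03239006e-04,  1.87743204e+00]), 'qd': array([-0.02870277, -0.03111853,  0.00046384,  0.00629025, -0.00187006,
        0.0015561 ]), 'joint_efforts': array([ 2.89348215e+00, -8.31291246e+01,  4.67588639e+01, -4.45714351e-01,
        1.62515505e-01, -7.57112866e-02]), 'eef_pos': array([0.54242985, 0.22135221, 0.12251032]), 'tool_rot': array([ 0.70680046,  0.02806004, -0.02914505, -0.70625514]), 'wrist_force': array([ 0.43285292, -0.45191302,  0.32787113]), 'ft_torque': array([-0.0201294 , -0.01483909,  0.02749777]), 'width': 0.05986689094307262}
[[295.29820095 383.04543106]
 [331.98851833 383.06682328]
 [334.80191052 202.61216613]
 [313.32252433 181.18354336]
 [291.91868285 202.65436165]
 [313.41387075 239.18801421]
 [313.50942687 299.8656237 ]]
```

View pics/w1m.png

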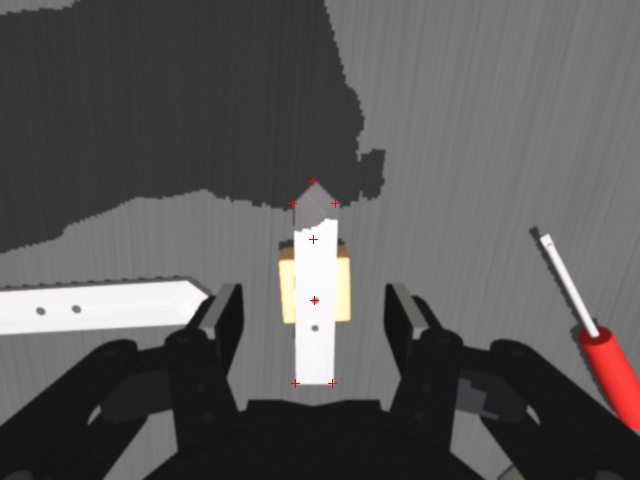

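The marked prediction lies on the blank to within about 1 mm: tang corners at (295,383) and (333,383), shoulders at row 203. The decoy's tip at (205,300) is clear of the fingers. I'll go down and grasp.

Call:
{"api": "step_arm", "payload": {"commands": [[60, 0, 35, 0, 0], [60, 0, 35, 0, 0], [60, 0, 30, 0, 0], [60, 0, 10, 0, 0], [60, 0, 0, 0, 0], [24, 0, 0, 0, 0], [24, 0, 0, 0, 0], [24, 0, 0, 0, 0], [24, 0, 0, 0, 0]], "newtons": 50}}

```text
time: 1.9
eef_pos: [0.5441, 0.2213, 0.0149]
tool_rot: [-0.706, -0.029, 0.027, 0.707]
wrist_force: [-1.3, -2.1, 9.8]
width: 0.0269
```

Call:
{"api": "step_arm", "payload": {"commands": [[22, 0, 0, 0, 0], [22, 0, 0, 0, 0]]}}

```text
time: 2.1
eef_pos: [0.5441, 0.2213, 0.015]
tool_rot: [-0.706, -0.029, 0.027, 0.707]
wrist_force: [-1.0, -1.5, 9.0]
width: 0.0267
```

Run:
```python
from h import *
st=arm.state();print(st['eef_pos'],st['wrist_force'],st['ft_torque'],st['width'],R.from_quat(st['tool_rot']).as_matrix())
for n in ('side','wrist','scene'): cv2.imwrite(f'pics/{n}2.png',arm.get_image(n))
```

```text
[0.54407966 0.22130694 0.01498407] [-1.02457733 -1.54761514  9.00830445] [-0.38803963  0.18851619 -0.01410865] 0.026727084794173933 [[ 9.96803924e-01  2.55817120e-03 -7.98460528e-02]
 [ 7.98445280e-02  6.92903387e-04  9.96807088e-01]
 [ 2.60532879e-03 -9.99996488e-01  4.86432843e-04]]
```

View pics/wrist2.png

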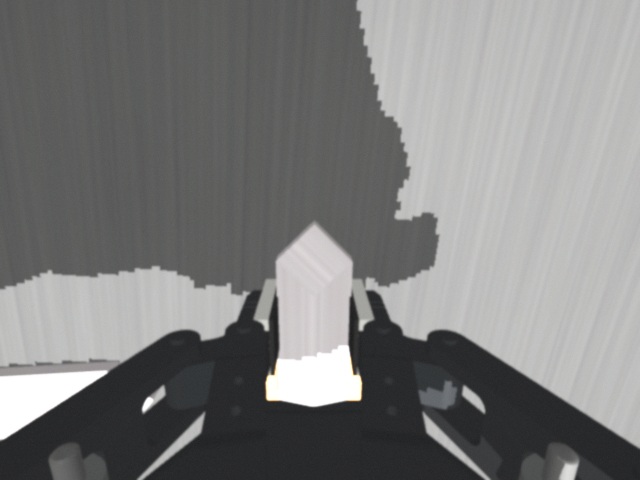

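View pics/scene2.png

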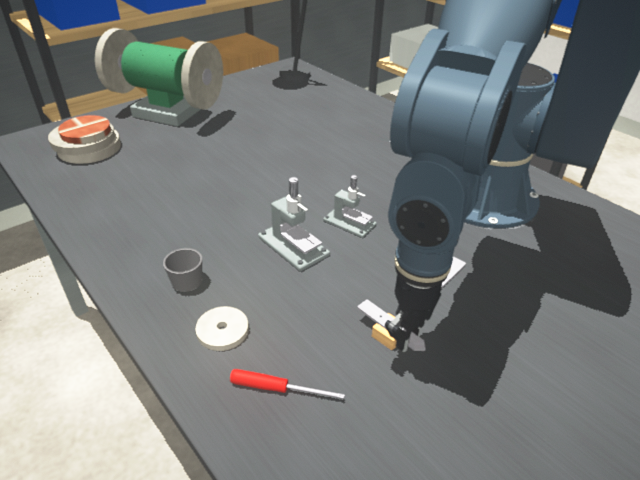

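Call:
{"api": "step_arm", "payload": {"commands": [[22, 0, -10, 0, 0], [22, 0, -30, 0, 0], [22, 0, -40, 0, 0], [22, 0, -30, 0, 0], [22, 0, 0, 0, 0], [22, 0, 0, 0, 0]]}}

```text
time: 2.85
eef_pos: [0.5434, 0.2212, 0.1243]
tool_rot: [-0.706, -0.029, 0.028, 0.707]
wrist_force: [-0.4, -0.0, -3.8]
width: 0.0268
```

Run:
```python
from h import *
st=arm.state();print(st['eef_pos'],st['wrist_force'],st['ft_torque'],st['width'],R.from_quat(st['tool_rot']).as_matrix())
for n in ('side','scene','wrist'): cv2.imwrite(f'pics/{n}3.png',arm.get_image(n))
```

```text
[0.54335002 0.22120258 0.12427166] [-0.36407354 -0.03802883 -3.7788091 ] [0.07561698 0.01502178 0.07075556] 0.0267532793508677 [[ 9.96796775e-01  1.53180265e-03 -7.99615079e-02]
 [ 7.99605147e-02  6.99104667e-04  9.96797787e-01]
 [ 1.58279895e-03 -9.99998582e-01  5.74381550e-04]]
```

View pics/side3.png

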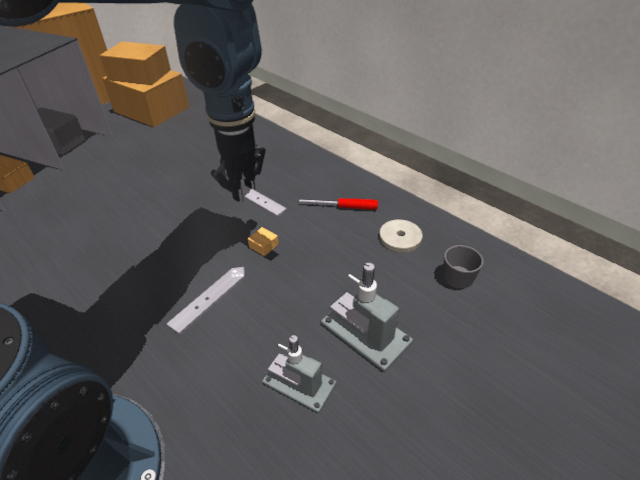

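View pics/wrist3.png

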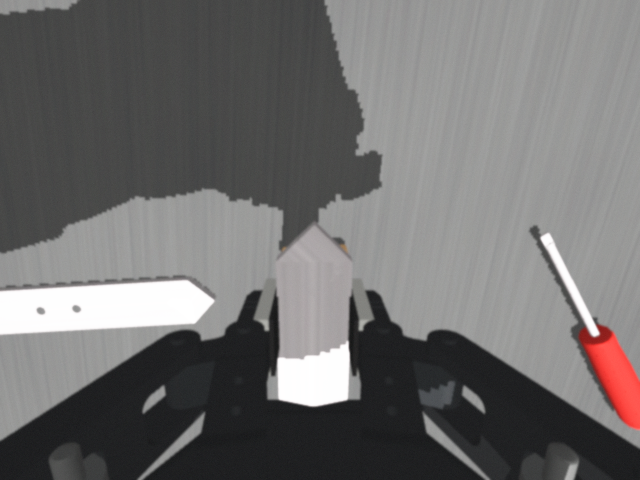

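View pics/scene3.png

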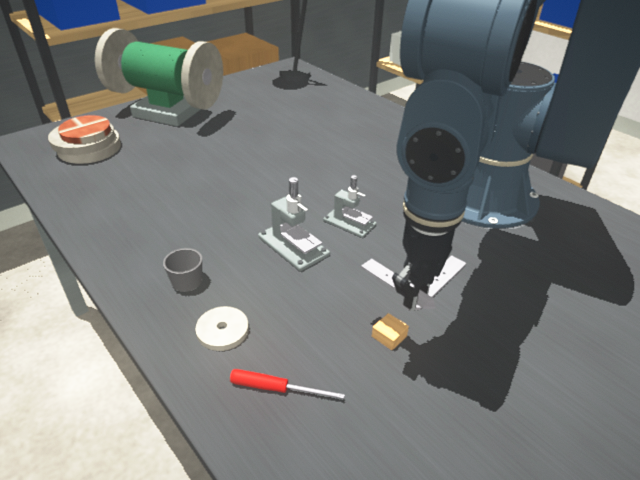

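Run:
```python
from h import *
np.set_printoptions(precision=4,suppress=True)
S,D=cam('scene'),cam('side')
print('small cap',tri([S,D],[(354,176.4),(294,338.5)]))
for n,(x,y,w,h) in (("scene",(350,250,60,45)),("side",(230,180,70,45))):
    im=cv2.imread(f"pics/{n}3.png")[y:y+h,x:x+w]; cv2.imwrite(f"pics/{n}3z.png",cv2.resize(im,None,fx=10,fy=10,interpolation=cv2.INTER_NEAREST))
```

```text
small cap (array([ 0.3596, -0.1348,  0.1354]), [np.float64(0.979784573550086), np.float64(0.9797845735499914)])
```

View pics/scene3z.png

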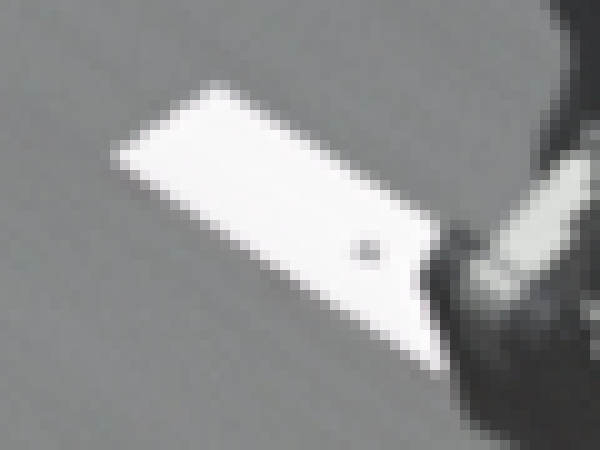

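View pics/side3z.png

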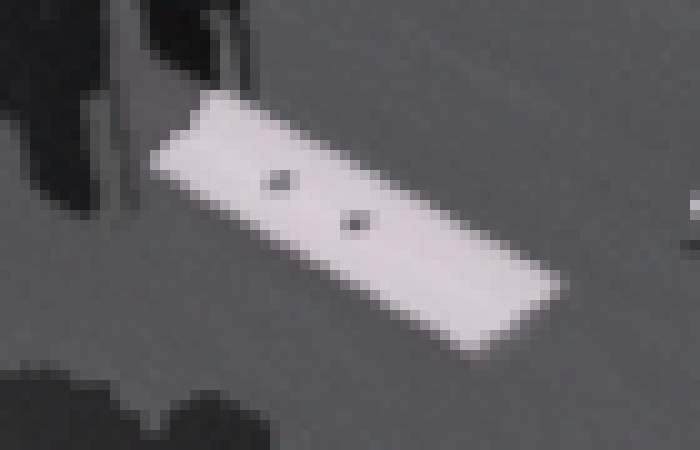

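Run:
```python
from h import *
np.set_printoptions(precision=4,suppress=True)
S,D=cam('scene'),cam('side')
s=lambda x,y:(350+(x+.5)/10-.5,250+(y+.5)/10-.5)
d=lambda x,y:(230+(x+.5)/10-.5,180+(y+.5)/10-.5)
a=tri([S,D],[s(110,158),d(562,280)]);b=tri([S,D],[s(222,83),d(475,352)]);h=tri([S,D],[s(368,250),d(355,222)])
print(a,b,h)
st=arm.state(); Rt=R.from_quat(st['tool_rot']).as_matrix()
for p in (a,b,h): print((p[0]-st['eef_pos'])@Rt)
```

```text
(array([0.5656, 0.107 , 0.144 ]), [np.float64(0.973633847883738), np.float64(0.9736338478838829)]) (array([0.5365, 0.104 , 0.1441]), [np.float64(0.744611210017206), np.float64(0.7446112100172394)]) (array([0.5476, 0.1535, 0.1443]), [np.float64(0.057521111107623896), np.float64(0.057521111107531664)])
[ 0.0141 -0.0217 -0.1152]
[-0.0151 -0.0218 -0.1159]
[-0.0001 -0.022  -0.0675]
```

The blank is held level and centred in the jaws, with the tang end 115.5 mm along tool −z. Next I'll move to in front of the gauge.

Call:
{"api": "step_arm", "payload": {"commands": [[22, 0, 0, 0, 0.07], [22, -4, 5, -37, 0], [22, -4, 9, -37, 0], [22, -4, 9, -37, 0], [22, -4, 9, -37, 0], [22, -4, 9, -37, 0], [22, -3, 9, -37, 0], [22, 0, 0, 0, 0], [22, 0, 0, 0, 0]]}}

```text
time: 3.9
eef_pos: [0.5215, -0.0018, 0.0725]
tool_rot: [-0.707, -0.002, 0.004, 0.707]
wrist_force: [0.4, 0.7, -2.0]
width: 0.0267
```

Run:
```python
from h import *
np.set_printoptions(precision=4,suppress=True)
st=arm.state();print(st['eef_pos'],st['wrist_force'],st['ft_torque'],st['width']);print(R.from_quat(st['tool_rot']).as_matrix())
for n,(x,y,w,h) in (("scene",(230,165,150,110)),("side",(270,230,150,120))):
    im=arm.get_image(n);cv2.imwrite(f'pics/{n}4.png',im)
    cv2.imwrite(f"pics/{n}4z.png",cv2.resize(im[y:y+h,x:x+w],None,fx=5,fy=5,interpolation=cv2.INTER_NEAREST))
```

```text
[ 0.5215 -0.0018  0.0725] [ 0.4173  0.7398 -2.001 ] [ 0.1315 -0.0008  0.0091] 0.02672890340925825
[[ 1.     -0.0018 -0.0083]
 [ 0.0083  0.0002  1.    ]
 [-0.0018 -1.      0.0002]]
```

View pics/scene4z.png

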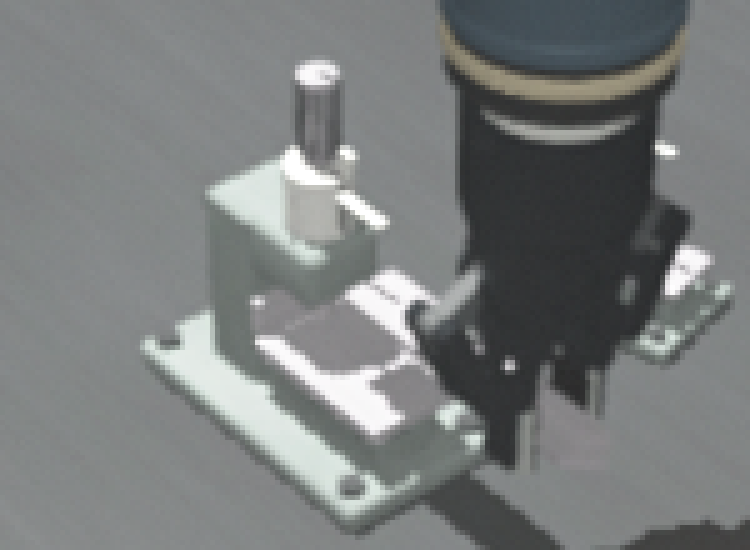

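View pics/side4z.png

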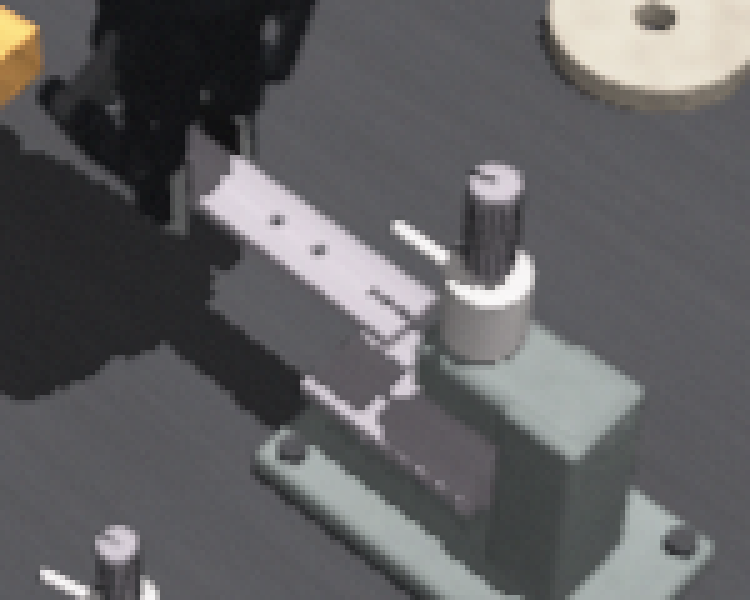

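Run:
```python
from h import *
np.set_printoptions(precision=4,suppress=True)
T=np.eye(4)
st0={'eef_pos':np.array([.49967,0,.23081]),'tool_rot':np.array([.70711185,-.00038690,-.00040025,-.70710149])}
lsd=cv2.createLineSegmentDetector()
for n in ('scene','side','wrist'):
    g=cv2.cvtColor(cv2.imread(f'pics/{n}0.png'),cv2.COLOR_BGR2GRAY);c=cam(n,st0)
    L=lsd.detect(g)[0][:,0]-0
    for l in L:
        for z in (.014,.045,.107):
            p=onz(c,l.reshape(2,2),z)
            d=p[1]-p[0];ln=np.hypot(*d[:2])
            m=p.mean(0)
            if ln>.028 and abs(m[0]-.524)<.05 and -.235<m[1]<-.06:
                a=np.arctan2(d[1],d[0]); a=(a+np.pi/4)%(np.pi/2)-np.pi/4
                if abs(a)<.05: print(n,z,l.round(1),'ang %.4f len %.3f'%(a,ln),m[:2], 'lon' if abs(d[1])>abs(d[0]) else 'lat')
```

```text
scene 0.014 [280.2 233.3 305.4 253. ] ang 0.0192 len 0.093 [ 0.5291 -0.149 ] lon
scene 0.045 [280.2 233.3 305.4 253. ] ang 0.0192 len 0.090 [ 0.5518 -0.1187] lon
scene 0.107 [297.3 205.1 305.7 211.7] ang -0.0360 len 0.031 [ 0.5081 -0.1414] lon
scene 0.107 [287.5 194.5 271.3 202.1] ang 0.0354 len 0.047 [ 0.5226 -0.2033] lat
scene 0.107 [307.3 208.  299.2 202.2] ang 0.0025 len 0.029 [ 0.4973 -0.1489] lon
scene 0.014 [301.2 257.8 283.  244.1] ang 0.0427 len 0.064 [ 0.5473 -0.1274] lon
scene 0.045 [301.2 257.8 283.  244.1] ang 0.0427 len 0.061 [ 0.5692 -0.098 ] lon
scene 0.045 [321.3 241.4 310.  232.7] ang -0.0041 len 0.040 [ 0.4982 -0.1031] lon
scene 0.014 [293.7 238.6 285.6 231.9] ang -0.0159 len 0.032 [ 0.5169 -0.176 ] lon
scene 0.045 [293.7 238.6 285.6 231.9] ang -0.0159 len 0.031 [ 0.54   -0.1446] lon
scene 0.014 [258.  234.2 298.7 267.5] ang 0.0182 len 0.152 [ 0.5715 -0.1495] lon
scene 0.014 [299.1 268.9 329.6 252.3] ang 0.0110 len 0.088 [ 0.528  -0.0696] lat
scene 0.045 [271.2 203.6 290.5 217.8] ang 0.0223 len 0.076 [ 0.4992 -0.2338] lon
scene 0.107 [271.2 203.6 290.5 217.8] ang 0
[... 3378 characters left out ...]
 401.9] ang 0.0231 len 0.031 [ 0.5078 -0.2331] lon
wrist 0.045 [320.1 380.6 320.6 401.9] ang 0.0231 len 0.028 [ 0.5071 -0.2069] lon
wrist 0.014 [313.5 288.1 313.5 320.6] ang 0.0019 len 0.040 [ 0.4995 -0.1174] lon
wrist 0.045 [313.5 288.1 313.5 320.6] ang 0.0019 len 0.037 [ 0.4996 -0.1012] lon
wrist 0.107 [313.5 288.1 313.5 320.6] ang 0.0019 len 0.030 [ 0.4997 -0.0687] lon
wrist 0.014 [323.1 259.6 371.9 259.6] ang 0.0016 len 0.052 [ 0.536  -0.0639] lat
wrist 0.014 [321.9 279.  349.4 278.7] ang 0.0129 len 0.030 [ 0.5237 -0.0863] lat
wrist 0.014 [360.8 323.1 362.  295.6] ang -0.0040 len 0.034 [ 0.5531 -0.1235] lon
wrist 0.045 [360.8 323.1 362.  295.6] ang -0.0040 len 0.031 [ 0.5486 -0.1067] lon
```

Gauge yaw is about 0.016 rad, agreed by the long base edges in all three views. I'll trim the yaw and lower to just above the rest.

Call:
{"api": "step_arm", "payload": {"commands": [[22, 0.6, 10, 0, -0.008], [22, 0, 15, 0, 0], [22, 0, 10, 0, 0], [22, 0, 4, 0, 0], [22, 0, 0, 0, 0], [22, 0, 0, 0, 0]]}}

```text
time: 4.6
eef_pos: [0.5231, -0.0011, 0.0346]
tool_rot: [0.707, 0.007, -0.006, -0.707]
wrist_force: [-0.4, -0.5, -1.6]
width: 0.027
```

Run:
```python
from h import *
np.set_printoptions(precision=4,suppress=True)
st=arm.state();print(st['eef_pos'],st['wrist_force'],st['ft_torque'],st['width']);print(R.from_quat(st['tool_rot']).as_matrix())
for n,(x,y,w,h) in (("side",(290,250,100,90)),):
    im=arm.get_image(n);cv2.imwrite(f'pics/{n}5.png',im)
    cv2.imwrite(f"pics/{n}5z.png",cv2.resize(im[y:y+h,x:x+w],None,fx=6,fy=6,interpolation=cv2.INTER_NEAREST))
```

```text
[ 0.5231 -0.0011  0.0346] [-0.4106 -0.5166 -1.6316] [0.1575 0.0305 0.0456] 0.026958833188580417
[[ 0.9998  0.0004 -0.0183]
 [ 0.0183 -0.      0.9998]
 [ 0.0004 -1.     -0.    ]]
```

View pics/side5z.png

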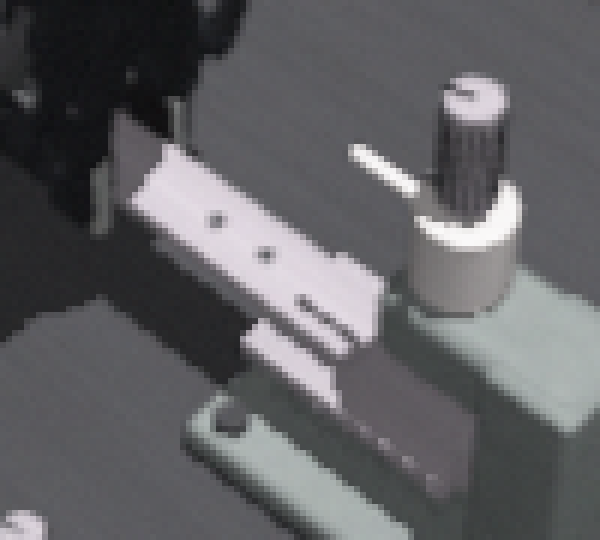

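Call:
{"api": "step_arm", "payload": {"commands": [[22, -1.2, 2, 0, 0.002], [22, 0, 1, 0, 0], [22, 0, 0.5, 0, 0], [22, 0, 0, 0, 0], [22, 0, 0, 0, 0]]}}

```text
time: 5.15
eef_pos: [0.5216, -0.0013, 0.0309]
tool_rot: [-0.707, -0.006, 0.006, 0.707]
wrist_force: [-0.1, 0.1, -1.8]
width: 0.0268
```

Call:
{"api": "step_arm", "payload": {"commands": [[22, 0, 0.7, 0, 0], [22, 0, 0, 0, 0], [22, 0, 0, 0, 0]]}}

```text
time: 5.45
eef_pos: [0.5217, -0.0013, 0.0301]
tool_rot: [0.707, 0.006, -0.006, -0.707]
wrist_force: [-0.1, 0.1, -1.2]
width: 0.0268
```

Call:
{"api": "step_arm", "payload": {"commands": [[22, 0, 0.7, 0, 0], [22, 0, 0, 0, 0], [22, 0, 0, 0, 0]]}}

```text
time: 5.75
eef_pos: [0.5217, -0.0012, 0.0295]
tool_rot: [0.707, 0.006, -0.006, -0.707]
wrist_force: [-0.2, 0.3, 0.4]
width: 0.0264
```

Call:
{"api": "step_arm", "payload": {"commands": [[22, 0, 0.7, 0, 0], [22, 0, 0, 0, 0], [22, 0, 0, 0, 0]]}}

```text
time: 6.05
eef_pos: [0.5217, -0.0012, 0.0287]
tool_rot: [-0.707, -0.006, 0.006, 0.707]
wrist_force: [0.1, 1.3, 0.4]
width: 0.0268
```

Run:
```python
from h import *
np.set_printoptions(precision=4,suppress=True)
st=arm.state();print(st['eef_pos'],st['wrist_force'],st['ft_torque'],st['width']);print(R.from_quat(st['tool_rot']).as_matrix())
for n,(x,y,w,h) in (("side",(290,250,100,90)),):
    im=arm.get_image(n);cv2.imwrite(f'pics/{n}6.png',im)
    cv2.imwrite(f"pics/{n}6z.png",cv2.resize(im[y:y+h,x:x+w],None,fx=6,fy=6,interpolation=cv2.INTER_NEAREST))
```

```text
[ 0.5217 -0.0012  0.0287] [0.1135 1.343  0.4391] [ 0.017  -0.0458  0.0218] 0.02676885403764007
[[ 0.9999  0.0001 -0.016 ]
 [ 0.016   0.      0.9999]
 [ 0.0001 -1.      0.    ]]
```

View pics/side6z.png

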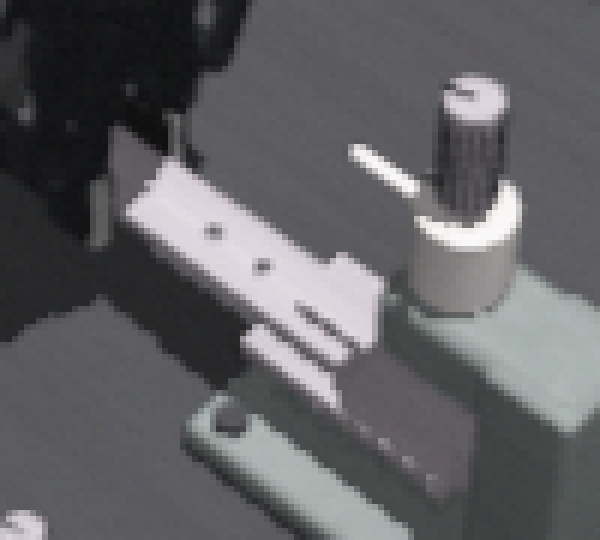

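Contact: the force went from −1.8 to +0.4 N and the moment dropped, so the blank is on the rest. I'll slide it in, stopping short of the stop.

Call:
{"api": "step_arm", "payload": {"commands": [[22, 0, -0.4, -5, 0], [22, 0, 0, -8, 0], [22, 0, 0, -8, 0], [22, 0, 0, -8, 0], [22, 0, 0, -8, 0], [22, 0, 0, -5, 0], [22, 0, 0, 0, 0], [22, 0, 0, 0, 0]]}}

```text
time: 6.9
eef_pos: [0.5225, -0.0445, 0.0293]
tool_rot: [0.708, 0.005, -0.005, -0.707]
wrist_force: [-0.5, -2.4, 5.0]
width: 0.027
```

Run:
```python
from h import *
np.set_printoptions(precision=4,suppress=True)
st=arm.state();print(st['eef_pos'],st['wrist_force'],st['ft_torque'],st['width']);print(R.from_quat(st['tool_rot']).as_matrix())
for n,(x,y,w,h) in (("side",(290,250,130,110)),("scene",(240,170,120,100))):
    im=arm.get_image(n);cv2.imwrite(f'pics/{n}7.png',im)
    cv2.imwrite(f"pics/{n}7z.png",cv2.resize(im[y:y+h,x:x+w],None,fx=6,fy=6,interpolation=cv2.INTER_NEAREST)[:600])
```

```text
[ 0.5225 -0.0445  0.0293] [-0.5176 -2.3593  5.0165] [-0.7936 -0.0089  0.008 ] 0.026989350296515207
[[ 0.9999  0.0005 -0.015 ]
 [ 0.015  -0.0015  0.9999]
 [ 0.0004 -1.     -0.0015]]
```

View pics/side7z.png

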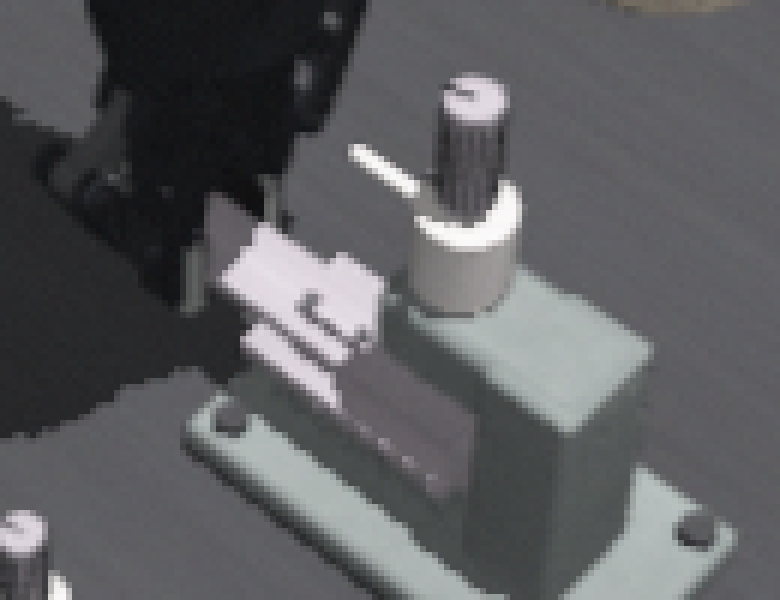

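View pics/scene7z.png

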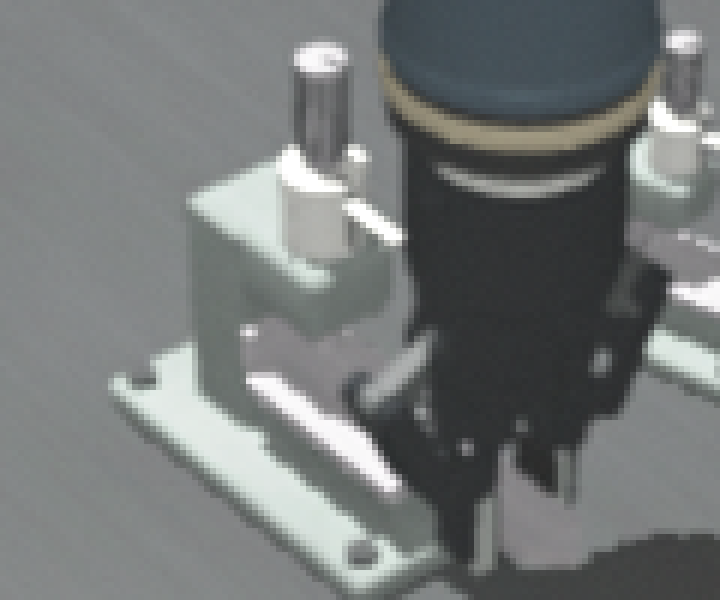

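Call:
{"api": "step_arm", "payload": {"commands": [[22, 0, -0.5, 0, 0], [22, 0, 0, -1, 0], [22, 0, 0, -1, 0], [22, 0, 0, -1, 0], [22, 0, 0, 0, 0], [22, 0, 0, 0, 0]]}}

```text
time: 7.6
eef_pos: [0.5223, -0.0461, 0.0296]
tool_rot: [-0.707, -0.006, 0.006, 0.707]
wrist_force: [-0.4, 4.1, 5.4]
width: 0.027
```

Run:
```python
from h import *
np.set_printoptions(precision=4,suppress=True)
st=arm.state();print(st['eef_pos'],st['wrist_force'],st['ft_torque'],st['width']);print(R.from_quat(st['tool_rot']).as_matrix())
```

```text
[ 0.5223 -0.0461  0.0296] [-0.4156  4.0975  5.3553] [ 0.6156 -0.0778  0.012 ] 0.02700375175710708
[[ 0.9999 -0.     -0.016 ]
 [ 0.016   0.0002  0.9999]
 [-0.     -1.      0.0002]]
```

Call:
{"api": "step_arm", "payload": {"commands": [[22, 0, -0.5, 0, 0], [22, 0, 0, 0, 0], [22, 0, 0, 0, 0]]}}

```text
time: 7.9
eef_pos: [0.5223, -0.0463, 0.03]
tool_rot: [0.707, 0.006, -0.006, -0.707]
wrist_force: [0.2, 2.6, 1.2]
width: 0.0264
```

Run:
```python
from h import *
np.set_printoptions(precision=4,suppress=True)
st=arm.state();print(st['eef_pos'],st['wrist_force'],st['ft_torque'],st['width']);print(R.from_quat(st['tool_rot']).as_matrix())
```

```text
[ 0.5223 -0.0463  0.03  ] [0.2489 2.6165 1.1945] [ 0.405  -0.1321  0.0395] 0.026445787537486606
[[ 0.9999 -0.0001 -0.016 ]
 [ 0.016  -0.0002  0.9999]
 [-0.0001 -1.     -0.0002]]
```

Call:
{"api": "step_arm", "payload": {"commands": [[22, 0, -0.2, -0.5, 0], [22, 0, 0, -0.5, 0], [22, 0, 0, 0, 0], [22, 0, 0, 0, 0]]}}

```text
time: 8.3
eef_pos: [0.5222, -0.0474, 0.0302]
tool_rot: [0.707, 0.005, -0.006, -0.707]
wrist_force: [0.6, 0.5, -0.2]
width: 0.0267
```

Run:
```python
from h import *
np.set_printoptions(precision=4,suppress=True)
st=arm.state();print(st['eef_pos'],st['wrist_force'],st['ft_torque'],st['width']);print(R.from_quat(st['tool_rot']).as_matrix())
```

```text
[ 0.5222 -0.0474  0.0302] [ 0.6113  0.4871 -0.1733] [0.1092 0.0299 0.0074] 0.026663185663834216
[[ 0.9999 -0.0003 -0.0158]
 [ 0.0158 -0.0002  0.9999]
 [-0.0003 -1.     -0.0002]]
```

Call:
{"api": "step_arm", "payload": {"commands": [[22, 0, 0, -0.5, 0], [22, 0, 0, -0.5, 0], [22, 0, 0, -0.5, 0], [22, 0, 0, 0, 0], [22, 0, 0, 0, 0]]}}

```text
time: 8.8
eef_pos: [0.5223, -0.0488, 0.0303]
tool_rot: [0.707, 0.006, -0.006, -0.707]
wrist_force: [-0.8, 0.2, -0.8]
width: 0.0265
```

Call:
{"api": "step_arm", "payload": {"commands": [[22, 0, 0, -0.5, 0], [22, 0, 0, -0.5, 0], [22, 0, 0, 0, 0], [22, 0, 0, 0, 0]]}}

```text
time: 9.2
eef_pos: [0.5224, -0.0495, 0.0303]
tool_rot: [-0.707, -0.006, 0.006, 0.707]
wrist_force: [0.1, 5.4, 0.1]
width: 0.0269
```

Call:
{"api": "step_arm", "payload": {"commands": [[22, 0, 0, -0.4, 0], [22, 0, 0, 0, 0], [22, 0, 0, 0, 0]]}}

```text
time: 9.5
eef_pos: [0.5223, -0.0495, 0.0303]
tool_rot: [-0.707, -0.006, 0.006, 0.707]
wrist_force: [-0.7, 7.8, 0.2]
width: 0.0267
```

Run:
```python
from h import *
np.set_printoptions(precision=4,suppress=True)
st=arm.state();print(st['eef_pos'],st['wrist_force'],st['ft_torque'],st['width']);print(R.from_quat(st['tool_rot']).as_matrix())
for n,(x,y,w,h) in (("side",(290,250,130,110)),("scene",(240,170,120,100))):
    im=arm.get_image(n);cv2.imwrite(f'pics/{n}8.png',im)
    cv2.imwrite(f"pics/{n}8z.png",cv2.resize(im[y:y+h,x:x+w],None,fx=6,fy=6,interpolation=cv2.INTER_NEAREST)[:600])
```

```text
[ 0.5223 -0.0495  0.0303] [-0.7137  7.7786  0.1677] [1.5354 0.0624 0.0273] 0.02666230206265136
[[ 0.9999 -0.0001 -0.0164]
 [ 0.0164  0.0012  0.9999]
 [-0.     -1.      0.0012]]
```

View pics/side8z.png

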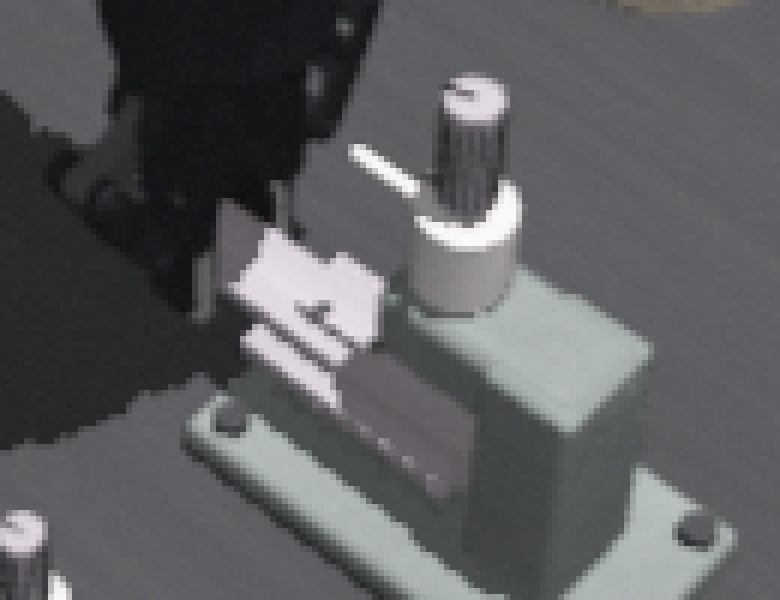

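View pics/scene8z.png

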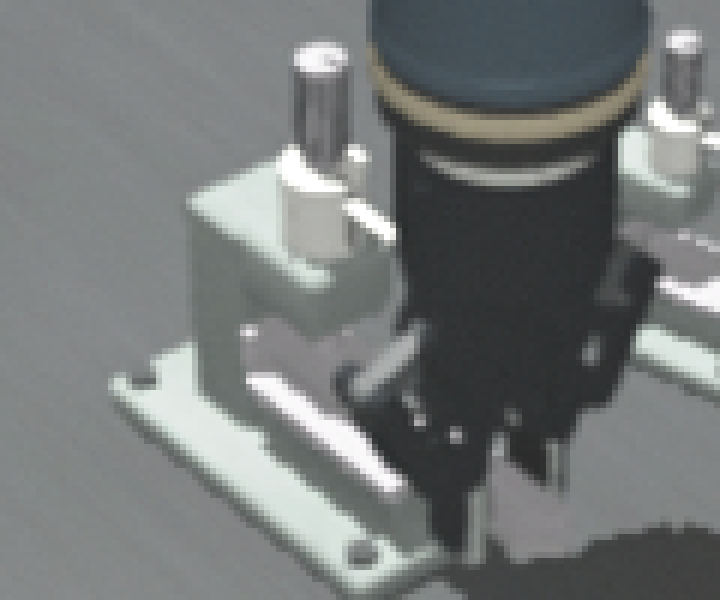

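The stop has been reached: Fy rose to 7.8 N with no further motion, and the moment about z is near zero, so the end sits square. I'll let go.

Call:
{"api": "step_arm", "payload": {"commands": [[29, 0, 0, 0.2, 0], [32, 0, 0, 0, 0], [40, 0, 0, 0, 0], [50, 0, 0, 0, 0], [50, 0, 0, 0, 0]], "newtons": 20}}

```text
time: 10.1
eef_pos: [0.5224, -0.05, 0.0303]
tool_rot: [0.707, 0.006, -0.006, -0.707]
wrist_force: [0.7, 0.7, 0.8]
width: 0.05
```

Run:
```python
from h import *
np.set_printoptions(precision=4,suppress=True)
st=arm.state();print(st['eef_pos'],st['wrist_force'],st['ft_torque'],st['width']);print(R.from_quat(st['tool_rot']).as_matrix())
cv2.imwrite('pics/w9.png',arm.get_image('wrist'))
for n,(x,y,w,h) in (("side",(290,250,130,110)),):
    im=arm.get_image(n);cv2.imwrite(f'pics/{n}9.png',im)
    cv2.imwrite(f"pics/{n}9z.png",cv2.resize(im[y:y+h,x:x+w],None,fx=6,fy=6,interpolation=cv2.INTER_NEAREST)[:600])
```

```text
[ 0.5224 -0.05    0.0303] [0.7296 0.6958 0.8484] [-0.0235  0.0019  0.0253] 0.049987899853360475
[[ 0.9999  0.     -0.0159]
 [ 0.0159 -0.0002  0.9999]
 [ 0.     -1.     -0.0002]]
```

View pics/side9z.png

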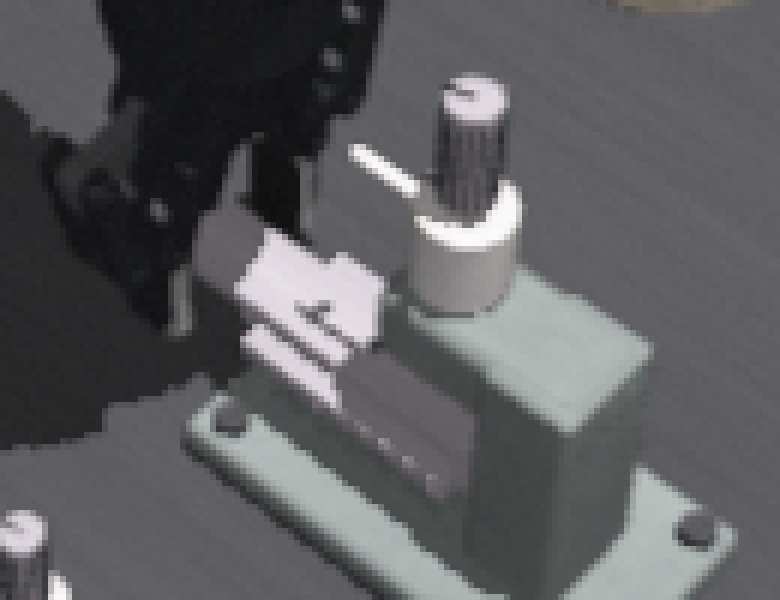

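View pics/w9.png

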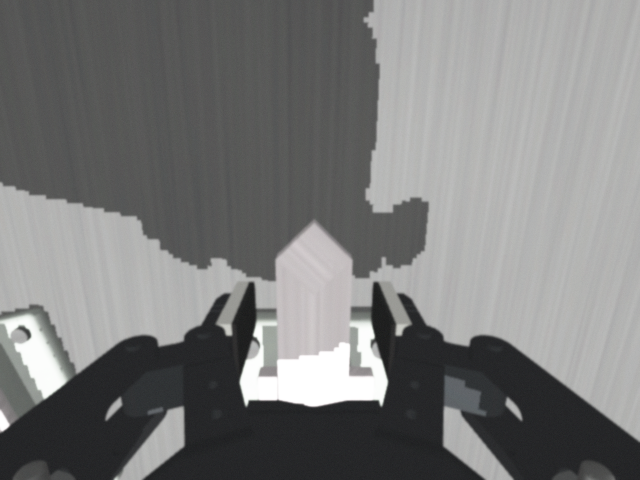

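The blank stays against the stop with the fingers open. I'll go straight up clear of it, then rewind the wrist so there is plenty of clockwise travel, and move above the cap.

Call:
{"api": "step_arm", "payload": {"commands": [[50, 0, -20, 0, 0], [50, 0, -40, 0, 0], [50, 0, -40, 0, 0], [50, 0, -45, 0, 0], [50, 0, -45, 0, 0], [50, 0, -10, 0, 0], [50, 0.5, 0, -30, 0], [50, 0.5, 0, -35, 0], [50, 0.5, 0, -33, 0], [50, 0, 0, 0, 0]]}}

```text
time: 11.2
eef_pos: [0.5252, -0.151, 0.2296]
tool_rot: [0.707, 0.004, -0.005, -0.707]
wrist_force: [-0.3, 0.9, 0.1]
width: 0.0501
```

Call:
{"api": "step_arm", "payload": {"commands": [[50, 0, 0, 0, -0.14], [50, 0, 0, 0, -0.14], [50, 0, 0, 0, -0.14], [50, 0, 0, 0, -0.14], [50, 0, 0, 0, -0.14], [50, 0, 0, 0, -0.14], [50, 0, 0, 0, -0.14], [50, 0, 0, 0, -0.14], [50, 0, 0, 0, -0.14], [50, 0, 0, 0, -0.14]]}}

```text
time: 12.2
eef_pos: [0.5254, -0.1473, 0.2299]
tool_rot: [-0.536, -0.461, 0.462, 0.536]
wrist_force: [0.4, -1.1, -0.1]
width: 0.0498
```

Run:
```python
from h import *
np.set_printoptions(precision=4,suppress=True)
st=arm.state();print(st['time'],st['eef_pos'],st['joint_pos'],st['wrist_force'],st['ft_torque'],st['width'])
for n in ('wrist','scene','side'):cv2.imwrite(f'pics/{n}10.png',arm.get_image(n))
for n,(x,y,w,h) in (("side",(290,250,130,100)),("scene",(240,170,120,100))):
    im=cv2.imread(f'pics/{n}10.png')
    cv2.imwrite(f"pics/{n}10z.png",cv2.resize(im[y:y+h,x:x+w],None,fx=6,fy=6,interpolation=cv2.INTER_NEAREST))
```

```text
12.2 [ 0.5254 -0.1473  0.2299] [-0.2734  0.3092  0.0886  1.3508  0.0001 -0.1248] [ 0.4236 -1.0934 -0.1112] [ 0.026   0.0167 -0.0517] 0.04984475220411702
```

View pics/side10z.png

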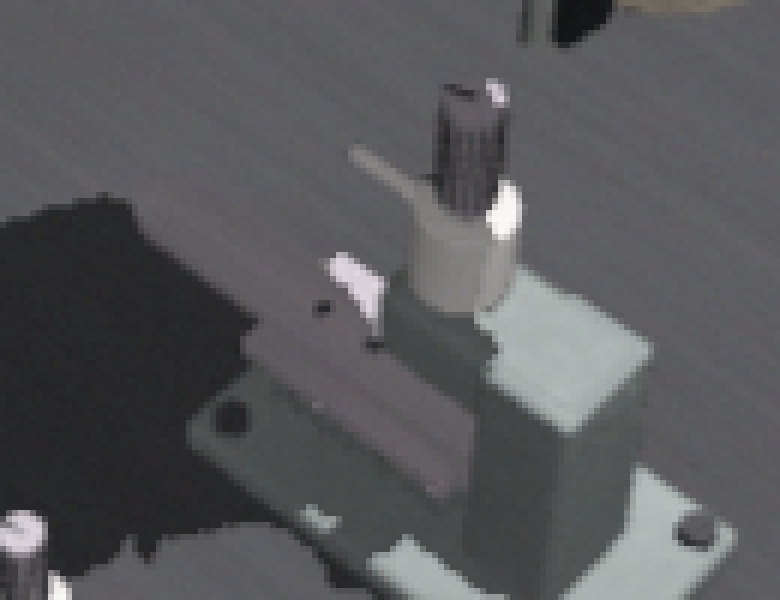

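View pics/scene10z.png

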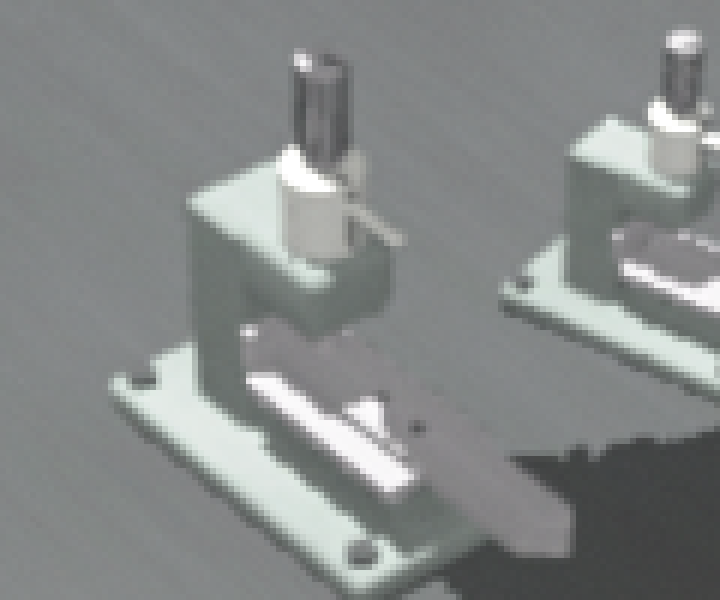

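View pics/wrist10.png

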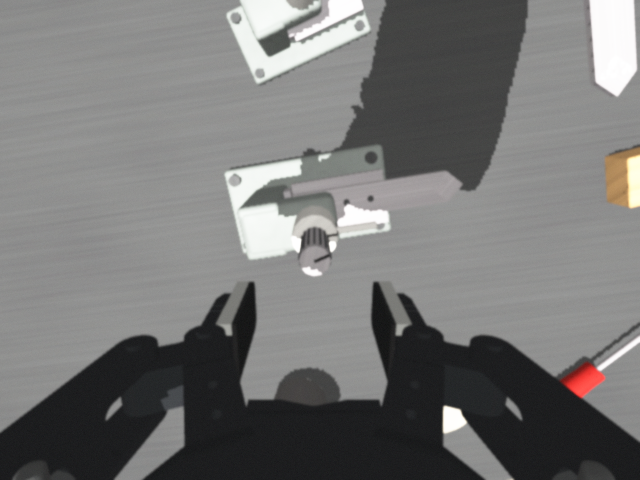

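Run:
```python
from h import *
np.set_printoptions(precision=4,suppress=True)
S,D=cam('scene'),cam('side');W=cam('wrist',arm.state())
s=lambda x,y:(240+(x+.5)/6-.5,170+(y+.5)/6-.5)
d=lambda x,y:(290+(x+.5)/6-.5,250+(y+.5)/6-.5)
a=tri([S,D],[s(418,428),d(322,307)]);b=tri([S,D],[s(383,397),d(374,345)])
g=lambda p:(np.array([[np.cos(.016),np.sin(.016)],[-np.sin(.016),np.cos(.016)]])@(p[:2]-[.5243,-.148])*1000).round(1)
print(a,g(a[0]),b,g(b[0]))
print('tip', g(onz(W,[(463,185)],.051)[0]), 'sh', g(onz(W,[(449,171)],.051)[0]),g(onz(W,[(444,198)],.051)[0]))
print('captop wrist',onz(W,[(316.5,262)],.186), proj(W,[[.5241,-.1477,.186]]))
im=cv2.imread('pics/wrist10.png')[135:285,215:475];cv2.imwrite('pics/w10z.png',cv2.resize(im,None,fx=3,fy=3,interpolation=cv2.INTER_NEAREST))
```

```text
(array([ 0.5225, -0.0953,  0.0509]), [np.float64(0.3449159285080039), np.float64(0.34491592850794417)]) [-0.9 52.8] (array([ 0.5219, -0.1176,  0.0514]), [np.float64(0.1380615524531786), np.float64(0.13806155245303725)]) [-1.9 30.5]
tip [  2.5 137.3] sh [-12.2 125.7] [ 11.5 119.6]
captop wrist [[ 0.5261 -0.146   0.186 ]] [[313.0129 259.133 ]]
```

View pics/w10z.png

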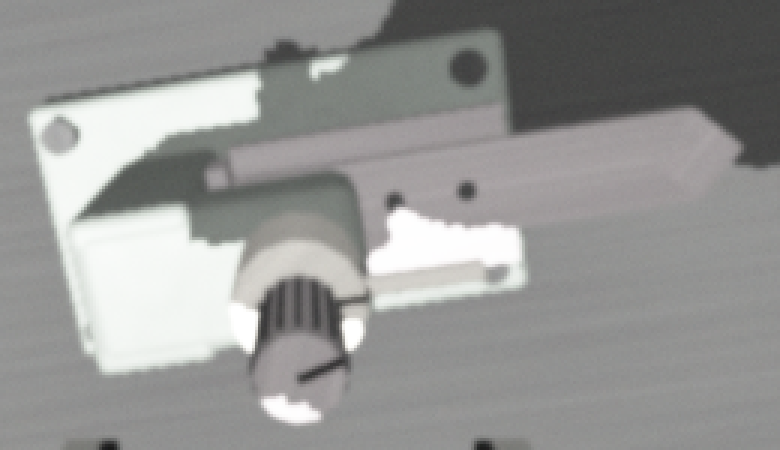

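The blank is seated: its top is at 0.051 m (about 6 mm thick), the mid hole is 53 mm out, and it is central to 1–2 mm. The pointer looks out of the throat. I'll finish the rewind.

Call:
{"api": "step_arm", "payload": {"commands": [[50, 0, 0, 0, -0.14], [50, 0, 0, 0, -0.14], [50, 0, 0, 0, -0.14], [50, 0, 0, 0, -0.14], [50, 0, 0, 0, -0.14], [50, 0, 0, 0, -0.14], [50, 0, 0, 0, -0.14], [50, 0, 0, 0, -0.14], [50, 0, 0, 0, -0.14], [50, 0, 0, 0, -0.14]]}}

```text
time: 13.35
eef_pos: [0.5254, -0.1476, 0.2301]
tool_rot: [0.114, 0.698, -0.698, -0.114]
wrist_force: [-0.3, -0.7, -0.1]
width: 0.0501
```

Call:
{"api": "step_arm", "payload": {"commands": [[50, 0, 0, 0, -0.14], [50, 0, 0, 0, -0.14], [50, 0, 0, 0, -0.14], [50, 0, 0, 0, -0.14], [50, 0, 0, 0, -0.14], [50, 0, 0, 0, -0.14], [50, 0, 0, 0, -0.14], [50, 0, 0, 0, -0.14], [50, 0, 0, 0, -0.1], [50, 0, 0, 0, 0]]}}

```text
time: 14.35
eef_pos: [0.5254, -0.1477, 0.2301]
tool_rot: [-0.305, 0.638, -0.638, 0.305]
wrist_force: [0.2, -0.5, -0.2]
width: 0.0503
```

Run:
```python
from h import *
np.set_printoptions(precision=4,suppress=True)
st=arm.state();print(st['time'],st['eef_pos'],st['joint_pos'],st['wrist_force'],st['ft_torque'],st['width'])
Rt=R.from_quat(st['tool_rot']).as_matrix();print(Rt);print((np.array([.5241,-.1477,.152])-st['eef_pos'])@Rt*1000)
```

```text
14.35 [ 0.5254 -0.1477  0.2301] [-0.274   0.3091  0.0892  1.3511  0.     -2.737 ] [ 0.1776 -0.5008 -0.2044] [-0.0129 -0.005   0.0347] 0.05025180111736925
[[-0.6277 -0.0003  0.7785]
 [-0.7785  0.0001 -0.6277]
 [ 0.0001 -1.     -0.0003]]
[ 0.8378 78.1091 -0.961 ]
```

Call:
{"api": "step_arm", "payload": {"commands": [[50, 0.8, 20, -1, 0], [50, 0, 30, 0, 0], [50, 0, 20, 0, 0], [50, 0, 7, 0, 0], [50, 0, 0, 0, 0], [50, 0, 0, 0, 0]], "newtons": 30}}

```text
time: 14.95
eef_pos: [0.5247, -0.148, 0.1543]
tool_rot: [0.305, -0.638, 0.638, -0.305]
wrist_force: [1.1, -0.9, -0.7]
width: 0.0498
```

Run:
```python
from h import *
np.set_printoptions(precision=4,suppress=True)
st=arm.state();print(st['time'],st['eef_pos'],st['joint_pos'],st['wrist_force'],st['ft_torque'],st['width'])
Rt=R.from_quat(st['tool_rot']).as_matrix();print((np.array([.5241,-.1477,.152])-st['eef_pos'])@Rt*1000)
for n,(x,y,w,h) in (("side",(310,240,110,100)),("scene",(240,160,110,100))):
    im=arm.get_image(n);cv2.imwrite(f'pics/{n}11.png',im)
    cv2.imwrite(f"pics/{n}11z.png",cv2.resize(im[y:y+h,x:x+w],None,fx=6,fy=6,interpolation=cv2.INTER_NEAREST))
```

```text
14.95 [ 0.5247 -0.148   0.1543] [-0.2749  0.3294 -0.0752  1.165   0.     -2.7382] [ 1.0592 -0.8741 -0.6766] [ 0.0164 -0.0153 -0.0033] 0.04983086780614162
[ 0.1464  2.3132 -0.6153]
```

View pics/side11z.png

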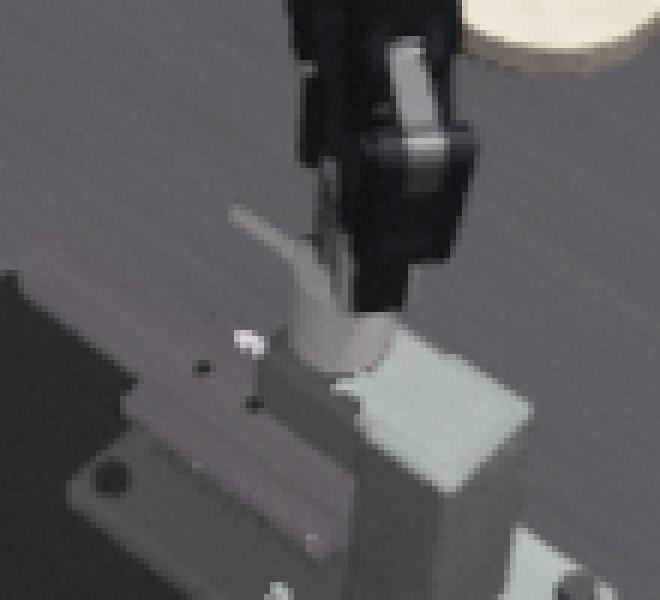

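View pics/scene11z.png

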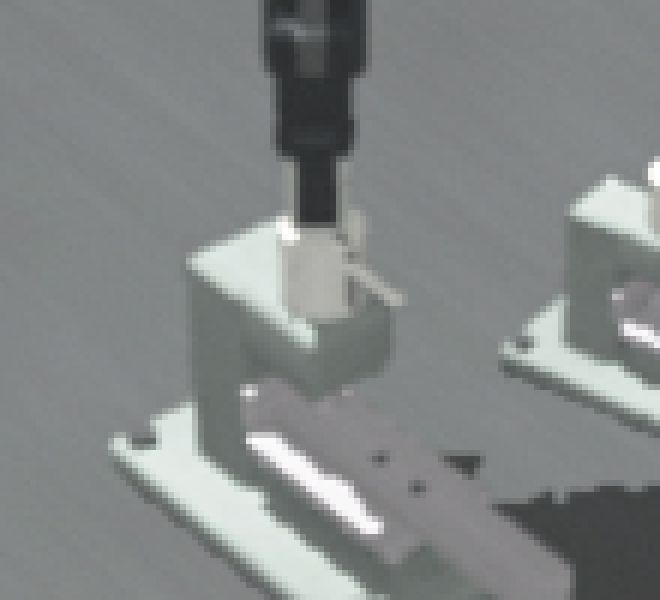

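Call:
{"api": "step_arm", "payload": {"commands": [[30, 0.1, 0, -0.6, 0], [14, 0, 0, 0, 0], [14, 0, 0, 0, 0], [14, 0, 0, 0, 0], [14, 0, 0, 0, 0], [14, 0, 0, 0, 0]], "newtons": 30}}

```text
time: 15.65
eef_pos: [0.5245, -0.147, 0.154]
tool_rot: [-0.305, 0.638, -0.637, 0.307]
wrist_force: [3.3, 7.3, 4.8]
width: 0.017
```

```bash
cat > stt.py <<'E'
from h import *
import sys
np.set_printoptions(precision=4,suppress=True)
st=arm.state();Rt=R.from_quat(st['tool_rot']).as_matrix()
print(st['time'],st['eef_pos'],'q6 %.3f'%st['joint_pos'][5],'F',st['wrist_force'],'M',st['ft_torque'],'w %.4f'%st['width'],'Ftool',st['wrist_force']@Rt)
k=sys.argv[1] if len(sys.argv)>1 else None
if k:
    A=[]
    for n,(x,y,w,h) in (("side",(330,255,70,70)),("scene",(270,175,70,70))):
        im=arm.get_image(n);cv2.imwrite(f'pics/{n}_{k}.png',im)
        A.append(cv2.resize(im[y:y+h,x:x+w],None,fx=5,fy=5,interpolation=cv2.INTER_NEAREST))
    cv2.imwrite(f'pics/c_{k}.png',np.hstack(A))
E
python3 stt.py a
```

```text
15.65 [ 0.5245 -0.147   0.154 ] q6 -2.740 F [3.3368 7.2531 4.795 ] M [ 1.2654 -0.6163 -0.0253] w 0.0170 Ftool [-7.7562 -4.7798 -1.931 ]
```

View pics/c_a.png

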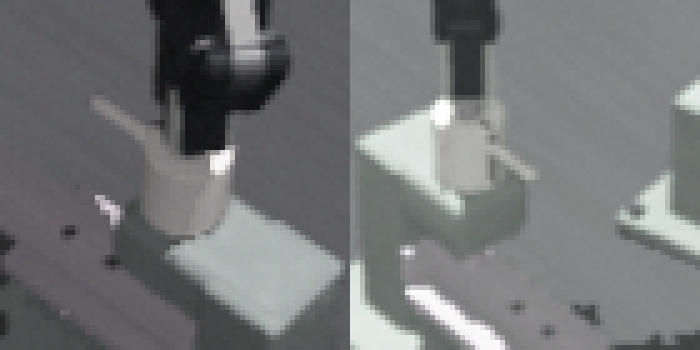

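Call:
{"api": "step_arm", "payload": {"commands": [[14, -0.5, -0.4, 0, 0], [14, 0, 0, 0, 0], [14, 0, 0, 0, 0]]}}

```text
time: 16.05
eef_pos: [0.5245, -0.1468, 0.1541]
tool_rot: [-0.305, 0.638, -0.638, 0.306]
wrist_force: [3.8, 4.2, 2.8]
width: 0.0166
```

```bash
python3 stt.py
```

```text
16.05 [ 0.5245 -0.1468  0.1541] q6 -2.739 F [3.76   4.2478 2.8414] M [ 0.9713 -0.6885  0.057 ] w 0.0166 Ftool [-5.6698 -2.834   0.276 ]
```

Call:
{"api": "step_arm", "payload": {"commands": [[14, -0.8, -0.4, 0, 0], [14, 0, 0, 0, 0], [14, 0, 0, 0, 0]]}}

```text
time: 16.35
eef_pos: [0.5245, -0.1467, 0.1541]
tool_rot: [0.306, -0.638, 0.638, -0.306]
wrist_force: [2.8, 0.4, -1.5]
width: 0.017
```

```bash
python3 stt.py
```

```text
16.35 [ 0.5245 -0.1467  0.1541] q6 -2.738 F [ 2.7961  0.4042 -1.5254] M [ 0.1239 -0.454  -0.0153] w 0.0170 Ftool [-2.0657  1.5257  1.927 ]
```

Call:
{"api": "step_arm", "payload": {"commands": [[14, 0, 0, 0, 0.1], [14, 0, 0, 0, 0.1], [14, 0, 0, 0, 0.1], [14, 0, 0, 0, 0.1], [14, 0, 0, 0, 0.1], [14, 0, 0, 0, 0]]}}

```text
time: 16.95
eef_pos: [0.5245, -0.1466, 0.1541]
tool_rot: [-0.138, 0.694, -0.694, 0.138]
wrist_force: [3.1, 0.6, -1.4]
width: 0.017
```

```bash
python3 stt.py b
```

```text
16.95 [ 0.5245 -0.1466  0.1541] q6 -2.236 F [ 3.0671  0.5797 -1.4366] M [ 0.2683 -0.5789 -0.015 ] w 0.0170 Ftool [-3.0553  1.4372  0.6377]
```

View pics/c_b.png

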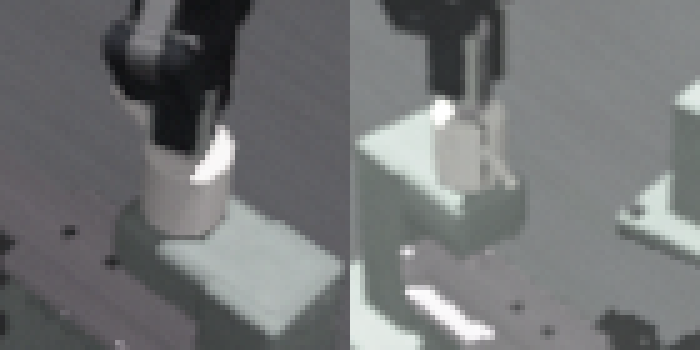

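```bash
cat > ptr.py <<'E'
from h import *
import sys
# args: panel x,y in c_*.png pairs
for a in sys.argv[1:]:
    x,y=map(float,a.split(','))
    if x<350: c=cam('side');uv=(330+(x+.5)/5-.5,255+(y+.5)/5-.5)
    else: c=cam('scene');uv=(270+(x-350+.5)/5-.5,175+(y+.5)/5-.5)
    p=onz(c,[uv],.131)[0]-[.5245,-.147,0]
    print(a,'r %.1f'%(np.hypot(p[0],p[1])*1e3),'cw from +y: %.3f'%np.arctan2(p[0],p[1]))
E
python3 ptr.py 537,177 517,184 94,100 119,99
```

```text
537,177 r 44.0 cw from +y: -0.027
517,184 r 43.6 cw from +y: 0.199
94,100 r 43.2 cw from +y: -0.006
119,99 r 37.5 cw from +y: 0.170
```

Call:
{"api": "step_arm", "payload": {"commands": [[14, 0, 0, 0, 0.1], [14, 0, 0, 0, 0.1], [14, 0, 0, 0, 0.1], [14, 0, 0, 0, 0.1], [14, 0, 0, 0, 0.1], [14, 0, 0, 0, 0.1], [14, 0, 0, 0, 0.1], [14, 0, 0, 0, 0.1], [14, 0, 0, 0, 0.1], [14, 0, 0, 0, 0.1]]}}

```text
time: 18.05
eef_pos: [0.5246, -0.1465, 0.1542]
tool_rot: [0.211, 0.675, -0.675, -0.211]
wrist_force: [4.1, 1.8, -1.2]
width: 0.017
```

```bash
python3 stt.py c
```

```text
18.05 [ 0.5246 -0.1465  0.1542] q6 -1.237 F [ 4.1467  1.7521 -1.1957] M [ 0.4031 -0.7494  0.0713] w 0.0170 Ftool [-2.4074  1.1973 -3.8034]
```

View pics/c_c.png

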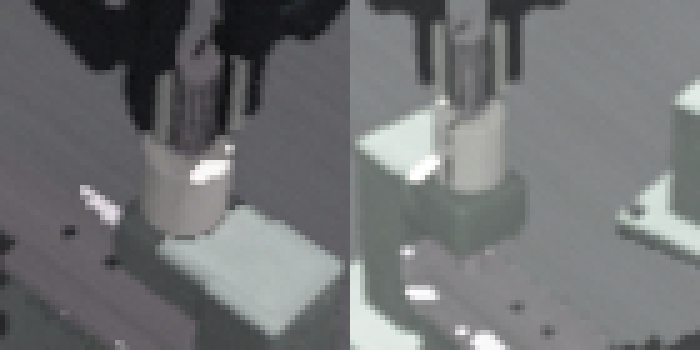

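```bash
python3 ptr.py 408,177 412,180
```

```text
408,177 r 42.8 cw from +y: 1.335
412,180 r 43.5 cw from +y: 1.272
```

Call:
{"api": "step_arm", "payload": {"commands": [[14, 0, 0, 0, 0.1], [14, 0, 0, 0, 0.1], [14, 0, 0, 0, 0.1], [14, 0, 0, 0, 0.1], [14, 0, 0, 0, 0.1], [14, 0, 0, 0, 0]]}}

```text
time: 18.75
eef_pos: [0.5246, -0.1465, 0.1541]
tool_rot: [0.371, 0.602, -0.602, -0.37]
wrist_force: [5.3, 2.9, -0.6]
width: 0.0171
```

```bash
python3 stt.py d
```

```text
18.75 [ 0.5246 -0.1465  0.1541] q6 -0.740 F [ 5.2875  2.9417 -0.6328] M [ 0.4683 -0.956  -0.0757] w 0.0171 Ftool [ 0.2414  0.6344 -6.0457]
```

View pics/c_d.png

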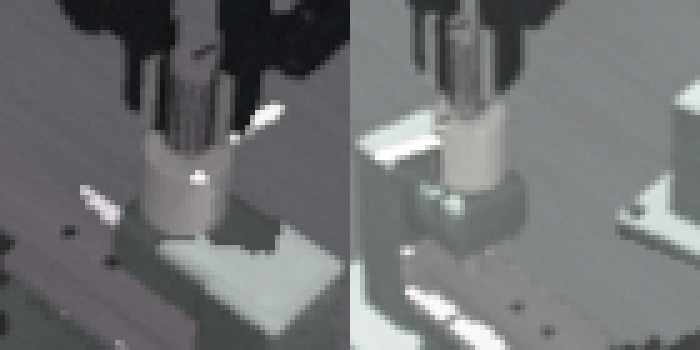

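```bash
python3 ptr.py 372,156 374,154 282,108
```

```text
372,156 r 46.1 cw from +y: 1.833
374,154 r 44.8 cw from +y: 1.857
282,108 r 44.3 cw from +y: 1.758
```

Call:
{"api": "step_arm", "payload": {"commands": [[14, 0, 0, -0.3, 0.1], [14, 0, 0, 0, 0.1], [14, 0, 0, 0, 0.1], [14, 0, 0, 0, 0.1], [14, 0, 0, 0, 0]]}}

```text
time: 19.35
eef_pos: [0.5248, -0.1465, 0.1541]
tool_rot: [0.483, 0.517, -0.517, -0.483]
wrist_force: [3.8, 0.8, -1.1]
width: 0.017
```

```bash
python3 stt.py e
```

```text
19.35 [ 0.5248 -0.1465  0.1541] q6 -0.340 F [ 3.7955  0.8477 -1.0636] M [ 0.3327 -0.7986  0.0343] w 0.0170 Ftool [ 0.5876  1.064  -3.8443]
```

View pics/c_e.png

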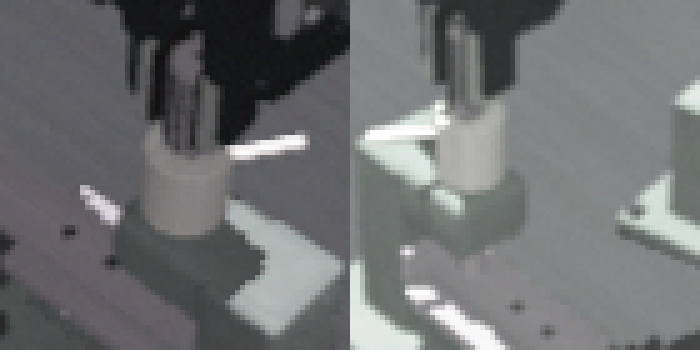

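```bash
python3 ptr.py 362,135 308,142
```

```text
362,135 r 47.3 cw from +y: 2.187
308,142 r 44.8 cw from +y: 2.164
```

Call:
{"api": "step_arm", "payload": {"commands": [[14, 0, 0, 0, 0.1], [14, 0, 0, 0, 0.1], [14, 0, 0, 0, 0.1], [14, 0, 0, 0, 0.1], [14, 0, 0, 0, 0]]}}

```text
time: 19.95
eef_pos: [0.5248, -0.1465, 0.1541]
tool_rot: [0.576, 0.41, -0.41, -0.576]
wrist_force: [4.4, 1.2, -1.3]
width: 0.0169
```

```bash
python3 stt.py f
```

```text
19.95 [ 0.5248 -0.1465  0.1541] q6 0.060 F [ 4.3875  1.1653 -1.3151] M [ 0.22   -0.9143  0.0159] w 0.0169 Ftool [ 2.5339  1.3156 -3.7665]
```

View pics/c_f.png

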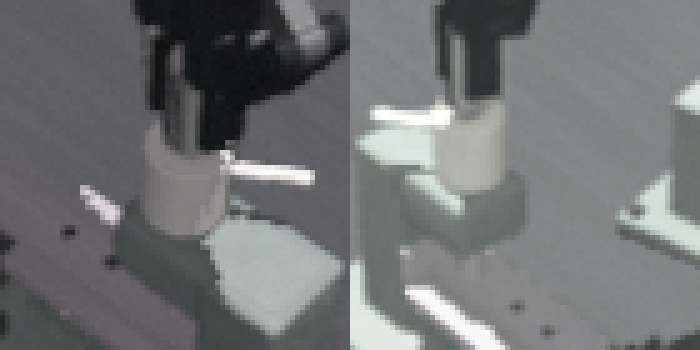

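```bash
python3 ptr.py 371,112 314,177
```

```text
371,112 r 46.7 cw from +y: 2.570
314,177 r 44.8 cw from +y: 2.527
```

Call:
{"api": "step_arm", "payload": {"commands": [[14, 0, 0, 0, 0.1], [14, 0, 0, 0, 0.1], [14, 0, 0, 0, 0.1], [14, 0, 0, 0, 0]]}}

```text
time: 20.45
eef_pos: [0.5248, -0.1465, 0.1541]
tool_rot: [0.631, 0.32, -0.32, -0.631]
wrist_force: [4.3, 0.5, -2.1]
width: 0.017
```

```bash
python3 stt.py g
```

```text
20.45 [ 0.5248 -0.1465  0.1541] q6 0.361 F [ 4.3146  0.4999 -2.1394] M [ 0.1063 -0.9805 -0.0098] w 0.0170 Ftool [ 2.9548  2.14   -3.1831]
```

View pics/c_g.png

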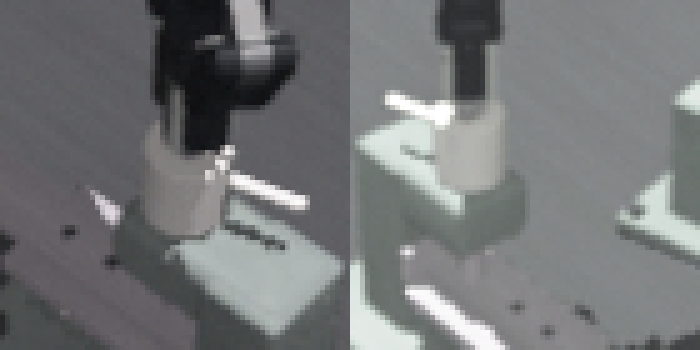

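```bash
python3 ptr.py 387,96 307,203
```

```text
387,96 r 46.7 cw from +y: 2.874
307,203 r 44.7 cw from +y: 2.802
```

Call:
{"api": "step_arm", "payload": {"commands": [[14, 0, 0, 0, 0.1], [14, 0, 0, 0, 0.1], [14, 0, 0, 0, 0.1], [14, 0, 0, 0, 0]]}}

```text
time: 20.95
eef_pos: [0.5248, -0.1465, 0.1542]
tool_rot: [0.672, 0.222, -0.222, -0.671]
wrist_force: [4.4, -0.8, -1.4]
width: 0.0169
```

```bash
python3 stt.py h
```

```text
20.95 [ 0.5248 -0.1465  0.1542] q6 0.661 F [ 4.3833 -0.807  -1.3753] M [-0.09   -0.9566  0.0248] w 0.0169 Ftool [ 3.0406  1.3763 -3.2583]
```

View pics/c_h.png

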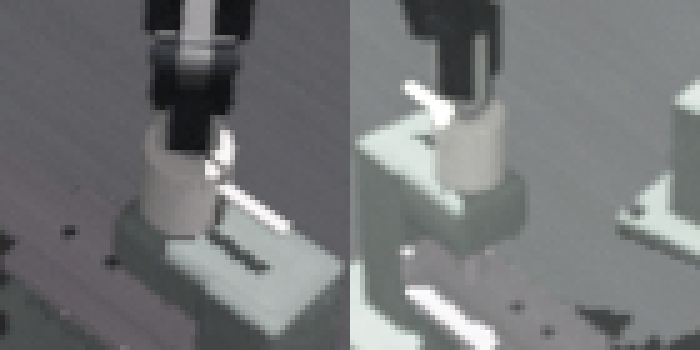

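```bash
python3 ptr.py 404,84 290,226
```

```text
404,84 r 48.0 cw from +y: 3.125
290,226 r 44.3 cw from +y: 3.078
```

Call:
{"api": "step_arm", "payload": {"commands": [[14, 0, 0, 0, 0.1], [14, 0, 0, 0, 0.1], [14, 0, 0, 0, 0.1], [14, 0, 0, 0, 0]]}}

```text
time: 21.45
eef_pos: [0.5248, -0.1466, 0.1541]
tool_rot: [0.697, 0.119, -0.119, -0.697]
wrist_force: [5.4, -1.5, -1.5]
width: 0.0169
```

```bash
python3 stt.py i
```

```text
21.45 [ 0.5248 -0.1466  0.1541] q6 0.961 F [ 5.4144 -1.5222 -1.5461] M [-0.2296 -1.123   0.0519] w 0.0169 Ftool [ 4.6036  1.5472 -3.2305]
```

View pics/c_i.png

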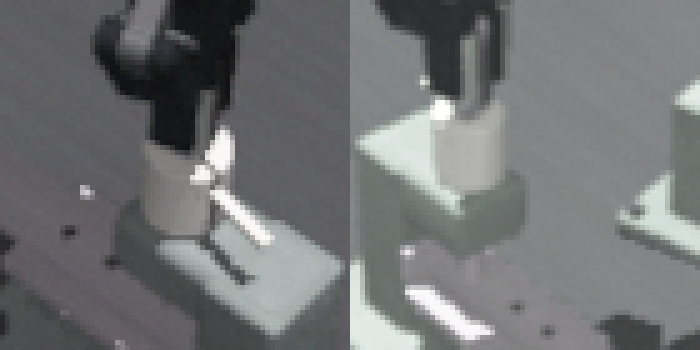

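```bash
python3 ptr.py 424,79 269,241
```

```text
424,79 r 46.5 cw from +y: -2.956
269,241 r 43.8 cw from +y: -2.975
```

Call:
{"api": "step_arm", "payload": {"commands": [[14, -0.2, 0, 0, 0.1], [14, 0, 0, 0, 0.1], [14, 0, 0, 0, 0]]}}

```text
time: 21.85
eef_pos: [0.5247, -0.1466, 0.1542]
tool_rot: [0.706, 0.049, -0.048, -0.705]
wrist_force: [7.1, -1.5, -2.5]
width: 0.017
```

```bash
python3 stt.py j
```

```text
21.85 [ 0.5247 -0.1466  0.1542] q6 1.161 F [ 7.1176 -1.5068 -2.5067] M [-0.3209 -1.3072 -0.0186] w 0.0170 Ftool [ 6.8437  2.5096 -2.4655]
```

View pics/c_j.png

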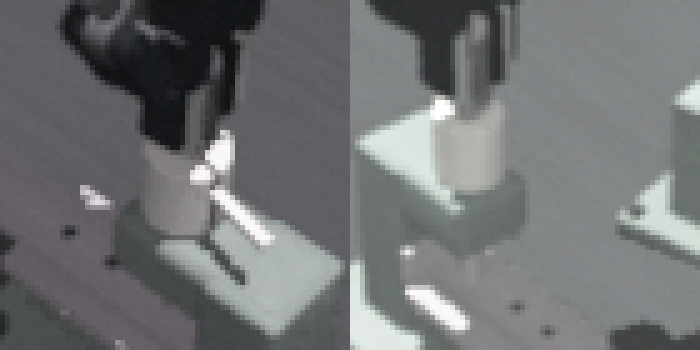

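The pointer has stopped at about 3.31 rad while the cap went on turning, so the spindle has clamped and the ratchet is slipping, at about 0.3 rad so far. I'll add 1.2 rad in two stages, easing the side force.

Call:
{"api": "step_arm", "payload": {"commands": [[14, 0.5, 0, 0, 0.1], [14, 0, 0, 0, 0.1], [14, 0, 0, 0, 0.1], [14, 0, 0, 0, 0.1], [14, 0, 0, 0, 0.1], [14, 0, 0, 0, 0.1], [14, 0, 0, 0, 0]]}}

```text
time: 22.65
eef_pos: [0.5248, -0.1466, 0.1541]
tool_rot: [0.688, -0.162, 0.162, -0.688]
wrist_force: [1.7, -1.3, 0.1]
width: 0.0173
```

```bash
python3 stt.py k
```

```text
22.65 [ 0.5248 -0.1466  0.1541] q6 1.761 F [ 1.7036 -1.2698  0.0959] M [-0.5712 -0.5842  0.0054] w 0.0173 Ftool [ 2.091  -0.0961 -0.3775]
```

View pics/c_k.png

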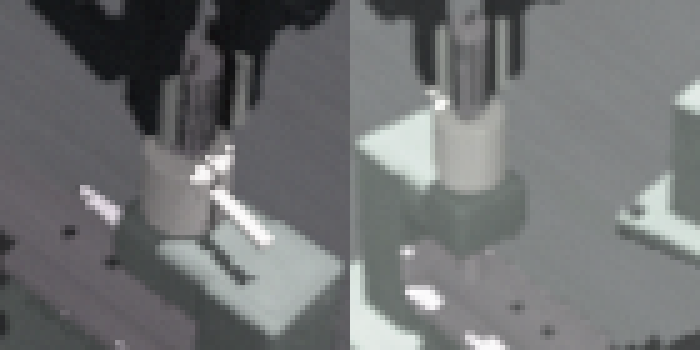

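The pointer still sits at (269,241) in the side panel. Slip is about 0.9 rad, so 0.6 to 0.65 more to go.

Call:
{"api": "step_arm", "payload": {"commands": [[14, 0, 0, 0, 0.1], [14, 0, 0, 0, 0.1], [14, 0, 0, 0, 0.1], [14, 0, 0, 0, 0.1], [14, 0, 0, 0, 0.1], [14, 0, 0, 0, 0.1], [14, 0, 0, 0, 0.05], [14, 0, 0, 0, 0]]}}

```text
time: 23.55
eef_pos: [0.5248, -0.1466, 0.1541]
tool_rot: [0.601, -0.373, 0.373, -0.601]
wrist_force: [0.7, -2.5, 1.6]
width: 0.0171
```

```bash
python3 stt.py l
```

```text
23.55 [ 0.5248 -0.1466  0.1541] q6 2.410 F [ 0.74   -2.4746  1.5667] M [-0.7479 -0.1558 -0.0182] w 0.0171 Ftool [ 2.5461 -1.5663 -0.4357]
```

View pics/c_l.png

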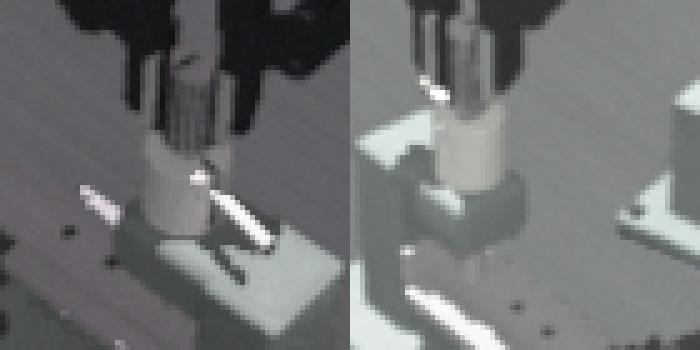

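The pointer is unchanged and slip is now about 1.55 rad. I'll let go and retreat straight up.

Call:
{"api": "step_arm", "payload": {"commands": [[20, 0, 0, 0, 0], [35, 0, 0, 0, 0], [45, 0, 0, 0, 0], [45, 0, 0, 0, 0], [45, 0, -20, 0, 0], [45, 0, -35, 0, 0], [45, 0, -35, 0, 0], [45, 0, 0, 0, 0], [45, 0, 0, 0, 0]]}}

```text
time: 24.55
eef_pos: [0.5254, -0.1465, 0.2446]
tool_rot: [-0.6, 0.373, -0.374, 0.6]
wrist_force: [0.4, 0.1, -0.3]
width: 0.0452
```

```bash
python3 stt.py m
python3 - <<'E'
from h import *
for n,(x,y,w,h) in (("side",(300,250,120,100)),("scene",(240,170,120,100))):
    im=cv2.imread(f'pics/{n}_m.png')
    cv2.imwrite(f"pics/{n}mz.png",cv2.resize(im[y:y+h,x:x+w],None,fx=6,fy=6,interpolation=cv2.INTER_NEAREST))
cv2.imwrite('pics/wm.png',arm.get_image('wrist'))
E
```

```text
24.55 [ 0.5254 -0.1465  0.2446] q6 2.413 F [ 0.4459  0.0721 -0.276 ] M [ 0.0167 -0.0031  0.0393] w 0.0452 Ftool [0.1319 0.2766 0.4317]
```

View pics/sidemz.png

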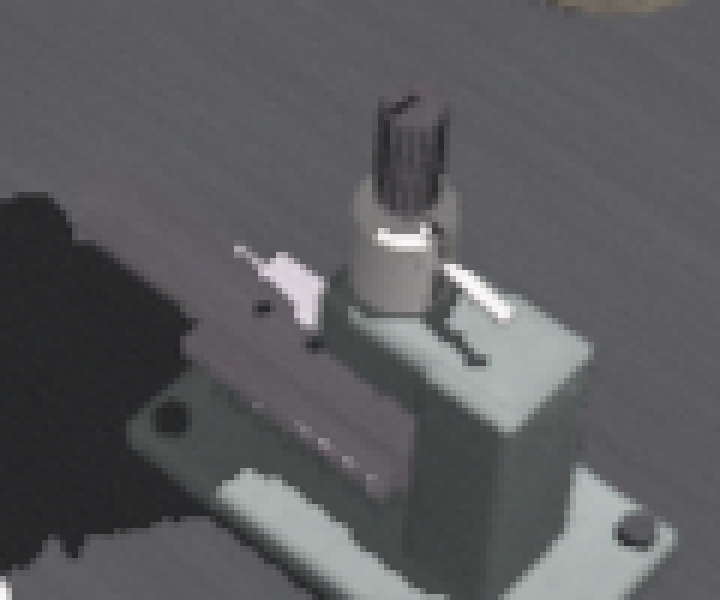

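View pics/scenemz.png

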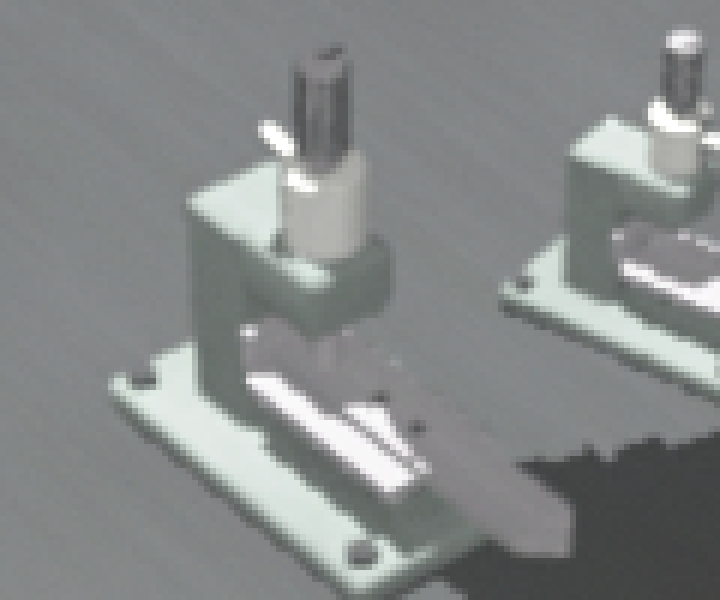

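View pics/wm.png

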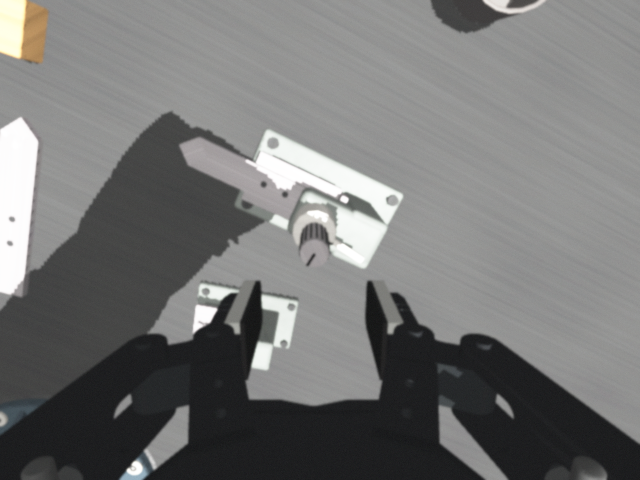

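Run:
```python
from h import *
im=cv2.imread('pics/wm.png')[215:285,280:350];cv2.imwrite('pics/wmz.png',cv2.resize(im,None,fx=8,fy=8,interpolation=cv2.INTER_NEAREST))
```

```text
(no output)
```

View pics/wmz.png

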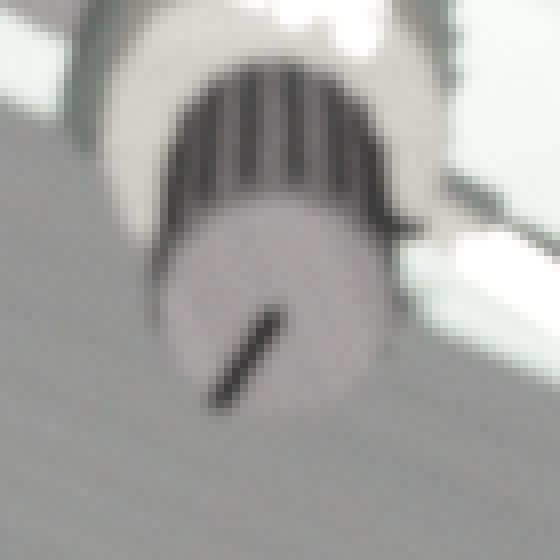

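Run:
```python
from h import *
q=lambda p:(280+(p[0]+.5)/8-.5,215+(p[1]+.5)/8-.5)
o=lambda p:(215+(p[0]+.5)/3-.5,135+(p[1]+.5)/3-.5)
W1=cam('wrist',arm.state())
W0=cam('wrist',{'eef_pos':np.array([.5254,-.1473,.2299]),'tool_rot':np.array([-.536,-.461,.462,.536])})
A=[]
for W,a,b in ((W0,o((300,378)),o((346,360))),(W1,q((275,318)),q((218,400)))):
    p=onz(W,[a,b],.186);d=p[1]-p[0];A.append(np.arctan2(d[0],d[1]));print(p,A[-1])
print('cw turn mod 2pi',(A[1]-A[0])%(2*np.pi))
S,D=cam('scene'),cam('side')
s=lambda x,y:(240+(x+.5)/6-.5,170+(y+.5)/6-.5)
d=lambda x,y:(300+(x+.5)/6-.5,250+(y+.5)/6-.5)
g=lambda p:(np.array([[np.cos(.016),np.sin(.016)],[-np.sin(.016),np.cos(.016)]])@(p[:2]-[.5243,-.148])*1000).round(1)
for x,y in ((s(418,428),d(263,307)),(s(380,397),d(314,345))):
    a=tri([S,D],[x,y]);print(a,g(a[0]))
# spindle pointer
p=onz(D,[d(512,313)],.131)[0];print('ptr',np.arctan2(p[0]-.5245,p[1]+.147)%(2*np.pi))
```

```text
[[ 0.524882   -0.14618813  0.186     ]
 [ 0.52263313 -0.13724735  0.186     ]] -0.24641864460175458
[[ 0.52443564 -0.14700438  0.186     ]
 [ 0.51670265 -0.14604973  0.186     ]] -1.447966020118194
cw turn mod 2pi 5.081637931663147
(array([ 0.522632  , -0.09537842,  0.05088654]), [np.float64(0.18452799411820053), np.float64(0.1845279941181921)]) [-0.8 52.6]
(array([ 0.52237898, -0.11787755,  0.05132771]), [np.float64(0.4168081391443445), np.float64(0.4168081391444658)]) [-1.4 30.1]
ptr 3.2261952359410633
```

The cap's own mark shows 5.08 rad of turn, against 5.15 commanded. That puts the slip at about 1.5 rad, and the blank has not moved. Handing in.

```bash
python3 -c "
from station import arm
print(arm.job_done())"
```

```text
the job is handed in; nothing more can be done
None
```

I laid the blank on the larger gauge's rest, slid it to the stop and clamped it through the ratchet cap. I then let go and handed in at about 24.7 s, with the gripper clear above the cap.

- **Seating:** The blank stopped moving against the stop at about 8 N, with almost no twisting moment, so its end sits square. After clamping, its mid hole measured 52.6 mm out from the spindle axis (52 expected), its top face 6 mm above the rest, and it lies about 1 mm off centre. These agreed with the check before clamping.
- **Clamping:** The cap turned freely for about 0.26 rad. The thimble then followed until its pointer stopped at about 3.3 rad. The pointer stayed there while I turned the cap on, and after I let go.
- **Ratchet slip:** The slip comes out at about 1.5 rad (roughly 86–89°), inside the 120° limit. The commanded turn was 5.15 rad and the mark on the cap's top gave 5.08 rad, so the two differ by 0.07 rad.
- **Weaker checks:**
  - Wrist torque about the cap axis was too noisy to show the slip, so I relied on the pointer and the cap mark.
  - One wrist-camera reading of the seated blank and cap was about 2 mm off the other two views, which is within the calibration error.
  - After letting go, the pointer read 3.23 rad from a rough pixel pick, against 3.31 before. In the picture it looked unmoved.

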